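# Load the bangles into the low curing case

## Robot

A 7-joint arm with a two-finger parallel gripper is mounted at the origin on the work surface. World frame = base frame: x ahead of the robot, y to its left, z up, the work surface at z = 0. Lengths are in m, angles in rad, forces in N, time in s.
With the tool pointing down it reaches from about 0.425 to 0.925 m from the base axis. Payload 6.8 kg.
Tool frame: the origin (TCP) lies midway between the tips of the shut fingers; the grasp point (between the pads) lies 19 mm behind it (bot.hold_point_z is the distance from the TCP to the grasp point, in m); z points along the fingers, y is the line along which they close (so a half turn about z gives the same grasp; the last joint's range is limited). The gripper opens to 85 mm and grips with 20 to 120 N. Pads are 22 mm wide; open, the fingers measure 114 mm over their backs; the gripper's body (76 mm by 85 mm) begins 54 mm behind the grasp point. The pads swing forward as they close: fully open they stand 13 mm farther back than shut.
Start: joints at [1.007, 0.477, 0.022, 1.555, -0.011, 1.109, -0.083], TCP at [0.297, -0.606, 0.231] pointing down, gripper open.
Joint ranges: [-2.96, 2.96], [-0.34, 2.1], [-1.41, 1.46], [0.24, 2.44], [-1.37, 4.51], [0.17, 1.92], [-2.96, 2.96]. Speed limits (rad/s): [2.39, 2.39, 3.14, 3.14, 3.14, 3.14, 3.14].

## Interface

Orientations are given as a unit quaternion [w, x, y, z].
In Python, from station import bot gives the robot as it stands. The module is installed in compiled form; this text tells all that it offers.
- The arm moves only by the tool step_arm, never from a script. Its argument "increments" is a list that holds one entry, the list of rows, each a list of 7 numbers: the opening, from -1 (shut) to 1 (fully open), then the shift along the tool's x, y, z in mm, then the turn, a rotation vector about the tool's x, y, z in degrees. In form: [[[grip, x, y, z, ax, ay, az], ...]]. A call has 1 to 10 rows; each row is the pose to reach, as a shift and turn from the pose commanded when the call began, along the tool's axes at that moment; what a row does not reach only later rows make up. A row lasts 1/12 s, in which the tool goes at most 41.7 mm and 7.16 degrees, less where a joint would pass 70% of its speed; a pose out of reach is approached as far as the arm can. A call with a gripper value outside its range is refused whole. The fingers move at their own pace and stop on an object; "force" is the grip in N (left out, the last holds). Time passes only in rows, so rows that repeat a pose let the fingers close. It gives the time, the measured TCP pose, the force, the opening and the grip force at its end, in the units of the state.
- bot.get_obs(): the state, without advancing time (a new reading comes with each control period).
- bot.read_camera(name): name is "scene" or "top"; returns a dict with "image" (384x512x3 uint8, red, green, blue), "camera_matrix" (3x3 intrinsics, pixels), "R" (3x3) and "t" (3): a world point X has camera coordinates R X + t. Camera axes: x right, y down, z forward; pixel columns grow to the right and rows downward; lengths in m; the calibration is good to about 2 mm. A picture is of the moment at which its call begins. There is no depth.
- bot.hand_in(): hands the job in; it is judged then, once.
The state is a dict: "t": time; "q": joint angles; "joint_vel": joint speeds; "joint_torque": joint torques, N m; "eef_pos": TCP position; "tool_rot": TCP orientation; "contact_force": force on the tool from outside, world axes, zero at the start; "torque": the same for the moment, N m; "gripper_width": opening from 0.0 (shut) to 1.0 (fully open); "grasp_force": force on a finger pad.
Only numpy, scipy, OpenCV 4.12 (cv2) and the standard library are available. Lean on these libraries where they do the work, as an engineer would, in place of code of your own. Each camera call takes 0.05 s, during which the arm holds its last target. There are 200 camera calls.

## Task

First lift the rasp out of the way of the curing case's open front and lay it in the wooden tool tray. Then slide every bangle that lies on the bench in under the clear cover, flat, one to a bay, fully home against the back wall (a push stick lies ready for reaching in), and only when all are home throw the lamp switch over to on. At the end the push stick must lie right way up in the tool tray beside the rasp; leave the bowl and the jar alone.

Things in the scene. Friction and masses are not known exactly. Their poses are not given: they have to be found in the camera images.
- case: fixed low curing case on the bench: four bays side by side under one clear plastic cover, open at the front (to the robot), grey lamp bar along the back; 318 mm wide. Origin: on the bench at the middle of the open front; x into the bays, y left, z up. Walls and cover begin at x = 0; the cover is 5 mm thick, its top at 27 mm. Lamp bar: x = 115 to 149 mm, 48 mm high.
- case_bay (a point): middle of the front of the bay at y = +39 mm in the case's frame, on the bench. Bay centres lie at y = -117, -39, +39 and +117 mm; each bay is 72 mm wide between 6 mm walls, 22 mm high, 108 mm deep; its floor is the bench.
- case_back (a point): foot of the bays' back wall, midway along the case, 108 mm behind its front. A bangle that is home touches the back wall: its centre is then at x = 76 mm in the case's frame.
- bangle1: turned wooden bangle, a plain flat ring of dark wood, 64 mm outside, 50 mm inside, 12 mm high, about 25 g, lying flat on the bench; origin: centre of its underside, z up. Three or all four of the four bangles are there; one may be absent (None). All are alike, round, so their yaw means nothing.
- bangle2: turned wooden bangle, a plain flat ring of dark wood, 64 mm outside, 50 mm inside, 12 mm high, about 25 g, lying flat on the bench; origin: centre of its underside, z up. Three or all four of the four bangles are there; one may be absent (None). All are alike, round, so their yaw means nothing.
- bangle3: turned wooden bangle, a plain flat ring of dark wood, 64 mm outside, 50 mm inside, 12 mm high, about 25 g, lying flat on the bench; origin: centre of its underside, z up. Three or all four of the four bangles are there; one may be absent (None). All are alike, round, so their yaw means nothing.
- bangle4: turned wooden bangle, a plain flat ring of dark wood, 64 mm outside, 50 mm inside, 12 mm high, about 25 g, lying flat on the bench; origin: centre of its underside, z up. Three or all four of the four bangles are there; one may be absent (None). All are alike, round, so their yaw means nothing.
- rasp: wood rasp, 250 mm long, about 220 g, lying flat across the front of the case about 42 mm before it. Origin: middle of its length, on its underside; x along it towards the blade's end, z up. Steel blade 25 mm wide, 7 mm thick, x = -20 to 125 mm; wooden handle 24 mm wide, 20 mm high, x = -125 to -20 mm.
- rasp_grip (a point): the point on the rasp's blade at its centre of mass, 30 mm from the origin towards the blade's end, 3.5 mm above its underside
- stick: loose plywood push stick, 140 mm long, about 90 g, lying flat on the bench beside the bangles, roughly pointing away from the robot. Origin: middle of its length, on its underside; x along it to the pushing end, z up. Bar 14 mm wide, 12 mm high; the pushing end is a crosspiece 36 mm wide, 12 mm thick and 12 mm high.
- stick_grip (a point): on the axis of the stick's upright wooden grip, 53 mm behind the stick's origin, 44 mm above its underside. The grip is 30 mm (x) by 20 mm (y), from 12 to 56 mm above the underside, on a foot 34 mm long, 36 mm wide and 12 mm high.
- stick_tip (a point): middle of the push stick's front face, 70 mm ahead of the stick's origin, 6 mm above its underside
- tray: fixed open wooden tool tray, 290 mm (x) by 165 mm (y), 24 mm high, walls and floor 5 mm thick, empty at the start, to the left or right of the case. Origin: centre of its underside; x along its length, z up.
- lamp_base: fixed grey block of the lamp switch, 70 mm (x) by 50 mm (y) by 25 mm high, on the other side of the case from the tray. Origin: centre of its underside; the lever swings towards its +x when switched on; z up.
- lamp_tip (a point): centre of the black ball, 26 mm across, at the end of the switch lever (a 10 mm rod, 60 mm from the pivot, which is along the block's y axis 22 mm above its underside)
- lamp (a joint): switch lever: 0 = off, leaning 0.5 rad to the block's -x (towards the robot); 1.0 = fully on, leaning 0.5 rad to +x. Light friction (about 1 N at the ball), stays where it is left.
- bowl: bystander: wooden bowl, 90 mm across, 45 mm high, beyond the tray or switch; origin: centre of its underside
- jar: bystander: white jar with a metal lid, 72 mm across, 90 mm high, beyond the tray or switch; origin: centre of its underside
Things that resemble listed ones, but are neither listed nor needed, are in the scene too. Leave any blue or green look-alike of the bangle4 alone.

How it is judged:
By the outcome, as a careful person would: the job done as asked, in the order asked, and still so for the second after the job is handed in, with the robot touching nothing.
Of bangle1, bangle2, bangle3, bangle4 only 3 to 4 are there at a start; the rules pass over those that are not, and their reading is None.
At some moment in a run one of bangle1, bangle2, bangle3, bangle4, stick may be knocked a few centimetres aside while the robot is not near it.
It also fails if it takes over 210 s, if anything falls off the work surface, if the arm or the gripper's body presses on something with over 40 N, if the wrist force passes 120 N, or if a joint passes its speed limit or range.

## Working session

There is one attempt and no reset: what is moved stays moved. The work goes in short steps, Python scripts to look and compute and a tool call to move; the robot and the scene stay as the last step left them, time stands still between calls to the robot, and variables do not carry over. Pictures are saved under pics/ and viewed, at most 14 in all, crops included, and the job is handed in when it is done.

Besides the shell and the picture viewer there is one more tool, called after "Call:" as name(argument=value, ...) on one line, values as JSON. step_arm: Moves the arm, as the interface text tells. Its arguments: {"type":"object","properties":{"increments":{"type":"array"},"force":{"type":"number"}},"required":["increments"]}

```bash
ls; mkdir -p pics
python3 - <<'E'
from station import bot
import cv2,numpy as np
o=bot.get_obs();print({k:np.round(v,3).tolist() for k,v in o.items()},bot.hold_point_z)
for n in("top","scene"):
    c=bot.read_camera(n);cv2.imwrite(f"pics/{n}0.png",cv2.resize(c["image"][:,:,::-1],(768,576),interpolation=cv2.INTER_CUBIC))
    print(n,c["camera_matrix"].tolist(),c["R"].round(4).tolist(),c["t"].round(4).tolist())
E
```

```text
pics
{'t': 0.0, 'q': [1.007, 0.478, 0.022, 1.556, -0.012, 1.109, -0.083], 'joint_vel': [-0.001, -0.0, -0.001, 0.002, 0.002, 0.001, 0.002], 'joint_torque': [0.0, -59.645, 1.608, -28.12, 0.012, 0.009, 0.0], 'eef_pos': [0.297, -0.606, 0.23], 'tool_rot': [-0.001, 0.974, 0.226, -0.0], 'contact_force': [0.179, 0.097, -0.144], 'torque': [0.011, -0.025, 0.001], 'grasp_force': 0.0, 'gripper_width': 0.999} 0.0187
top [[416.4534705705644, 0.0, 253.9251762977787], [0.0, 416.4534705705644, 194.17360371004062], [0.0, 0.0, 1.0]] [[0.0095, -0.9996, 0.0255], [-0.9995, -0.0102, -0.0285], [0.0287, -0.0252, -0.9993]] [-0.0222, 0.4755, 1.1668]
scene [[397.96675216637004, 0.0, 259.75086073541206], [0.0, 397.96675216637004, 195.19205154240555], [0.0, 0.0, 1.0]] [[0.1167, 0.9932, 0.0005], [0.5847, -0.0683, -0.8084], [-0.8028, 0.0947, -0.5886]] [-0.0525, -0.2298, 1.3504]
```

View pics/top0.png

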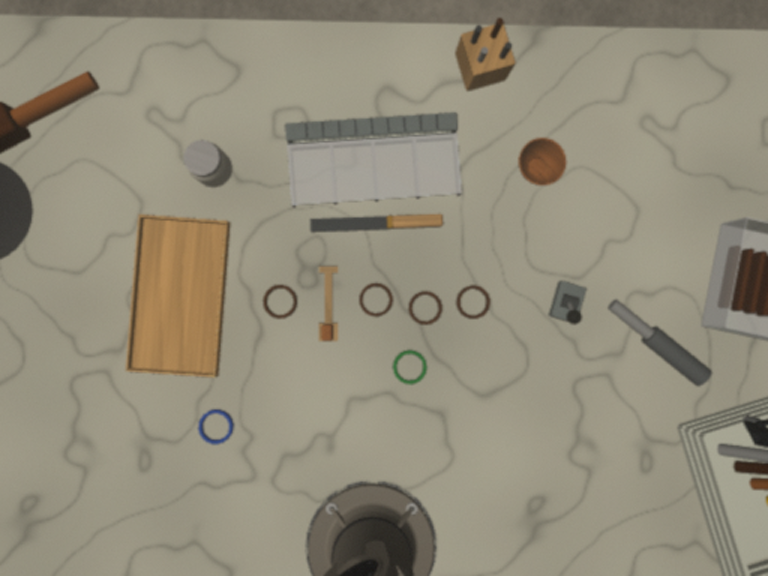

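View pics/scene0.png

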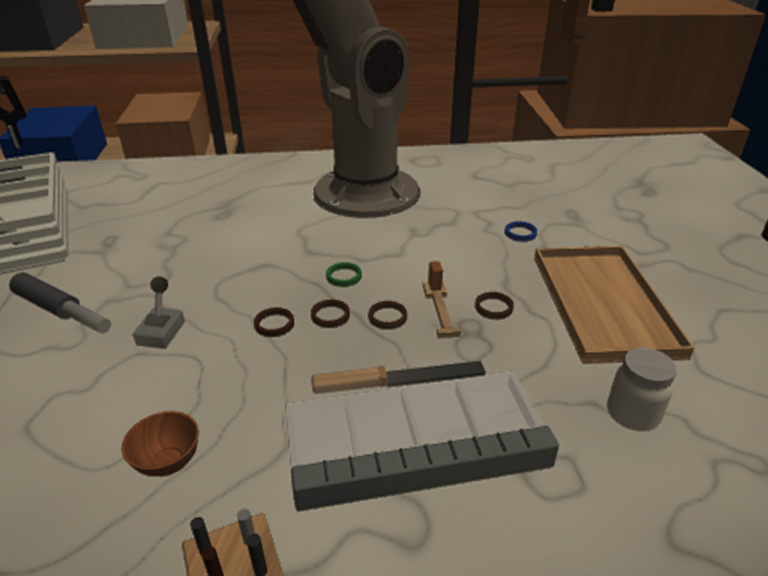

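The top picture (768 px wide) shows:
- **Dark rings:** (280,301), (376,299), (425,307) and (473,302). These fit "dark wood".
- **Look-alikes:** green ring at (410,367) and blue ring at (216,427), both to be left alone.
- **Rasp:** (376,223).
- **Stick:** (328,304), with its grip at (328,332).
- **Tray:** (179,296).
- **Lamp:** (568,302).
- **Case front:** from (292,206) to (461,194).

Next I'll measure by mask.

```bash
cat > h.py <<'E'
from station import bot
import cv2,numpy as np
from scipy.spatial.transform import Rotation as Ro
def cam(n):
    c=bot.read_camera(n);return c
def ray(c,uv,z):
    uv=np.atleast_2d(uv).astype(float);K,R,t=c["camera_matrix"],c["R"],c["t"]
    d=np.c_[uv,np.ones(len(uv))]@np.linalg.inv(K).T@R;C=-R.T@t
    return (C+d*((z-C[2])/d[:,2])[:,None])[:,:2]
def proj(c,X):
    p=(np.atleast_2d(X)@c["R"].T+c["t"])@c["camera_matrix"].T;return p[:,:2]/p[:,2:]
def hsv(c): return cv2.cvtColor(c["image"],cv2.COLOR_RGB2HSV)
def blobs(m,amin=20):
    n,l,s,ce=cv2.connectedComponentsWithStats(m.astype(np.uint8),connectivity=8)
    return [(s[i],ce[i],l==i) for i in range(1,n) if s[i][4]>=amin]
def rings(c,z=.009):
    I=c["image"].astype(int);m=(I.sum(2)<260)
    out=[]
    for s,ce,b in blobs(m,25):
        if 12<=s[2]<=34 and 8<=s[3]<=34:
            cs,_=cv2.findContours(b.astype(np.uint8),cv2.RETR_EXTERNAL,cv2.CHAIN_APPROX_NONE)
            p=ray(c,cs[0][:,0],z);(x,y),r=cv2.minEnclosingCircle(p.astype(np.float32))
            out.append((np.round(ray(c,ce,z)[0],4),round(r*1000),int(s[4]),ce.round(1)))
    return out
def to(*wps):
    """waypoints (x,y,z mm,yaw deg) each -> tool shift from current pose (single call frame)"""
    o=bot.get_obs();p=np.array(o["eef_pos"])*1000;q=o["tool_rot"]
    R0=Ro.from_quat([q[1],q[2],q[3],q[0]])
    print("now",p.round(1),"yaw %.1f"%np.degrees(np.arctan2(*R0.as_matrix()[[1,0],0])),"w",round(o["gripper_width"],3),"t",round(o["t"],1),"F",np.round(o["contact_force"],1))
    for x,y,z,yaw in wps:
        R1=Ro.from_euler("z",yaw,degrees=True)*Ro.from_euler("x",180,degrees=True)
        s=R0.inv().apply(np.array([x,y,z])-p);a=(R0.inv()*R1).as_rotvec(degrees=True)
        print((x,y,z,yaw),"->",s.round(1),a.round(1),"rows",int(np.ceil(max(np.linalg.norm(s)/41.7,np.linalg.norm(a)/7.16))))
        p=np.array([x,y,z]);R0=R1   # each waypoint = next call's frame
E
python3 - <<'E'
from h import *
c=cam("top");s=cam("scene")
for r in rings(c):print("top",*r)
for r in rings(s):print("scene",*r)
H=hsv(c);I=c["image"].astype(int)
print("C",(-c["R"].T@c["t"]).round(3))
# wood
m=((H[...,0]>8)&(H[...,0]<22)&(H[...,1]>85)&(H[...,2]>60))
for b,ce,mm in blobs(m,25):
    r=cv2.minAreaRect(np.argwhere(mm)[:,::-1].astype(np.float32));print("wood",b,np.round(ce,1),ray(c,ce,0.01).round(3),"rect",np.round(cv2.boxPoints(r),1).tolist())
cr=c["image"][70:166,185:315];cv2.imwrite("pics/case.png",cv2.resize(cr[:,:,::-1],None,fx=6,fy=6,interpolation=cv2.INTER_CUBIC))
a=c["image"][170:260,80:320];cv2.imwrite("pics/mid.png",cv2.resize(a[:,:,::-1],None,fx=3.3,fy=3.3,interpolation=cv2.INTER_CUBIC))
b=c["image"][180:230,355:405];b=cv2.resize(b[:,:,::-1],(400,400),interpolation=cv2.INTER_CUBIC)
d=s["image"][175:240,80:130];d=cv2.resize(d[:,:,::-1],(308,400),interpolation=cv2.INTER_CUBIC)
cv2.imwrite("pics/lamp.png",np.hstack([b,d]))
E
```

```text
top [ 0.7282 -0.3206] 43 592 [361.1 106.7]
top [0.6973 0.2866] 34 206 [146.5 114.2]
top [ 0.4623 -0.0077] 31 108 [250.4 198.9]
top [0.4558 0.1713] 31 125 [186.5 200.6]
top [ 0.4586 -0.1912] 31 124 [315.4 200.8]
top [ 0.4458 -0.1008] 31 123 [283.4 205. ]
top [ 0.4487 -0.377 ] 30 189 [380.6 204.9]
top [ 0.3357 -0.0725] 30 97 [273.  244.2]
top [0.2394 0.268 ] 25 31 [150.5 278. ]
top [ 0.2212 -0.732 ] 35 235 [504.6 286.3]
top [0.2095 0.3028] 26 41 [137.7 288.8]
top [ 0.151  -0.7204] 33 168 [500.8 311.2]
scene [-0.1622 -0.7995] 57 167 [ 13.7 116.3]
scene [-0.1067 -0.7736] 50 117 [ 15.5 122.9]
scene [-0.0477 -0.7533] 47 113 [ 15.2 130.4]
scene [0.2287 0.2876] 39 176 [346.8 154. ]
scene [ 0.34   -0.0709] 39 231 [228.7 182.7]
scene [0.4486 0.0739] 59 67 [289.1 203.3]
scene [0.4605 0.1725] 39 270 [329.  203.4]
scene [ 0.4511 -0.0989] 39 301 [219.7 208.9]
scene [ 0.4655 -0.0065] 38 292 [257.8 209.8]
scene [ 0.4629 -0.1893] 38 309 [182.1 214.6]
scene [0.6083 0.4171] 28 137 [451.9 235.2]
C [0.442 0.012 1.18 ]
wood [ 304   12   39   48 1112] [322.5  37.5] [[ 0.925 -0.209]] rect [[299.399993896484
[... 1748 characters left out ...]
211.0]]
wood [313 191  13  21  42] [320.5 200.8] [[ 0.459 -0.206]] rect [[313.0, 191.0], [325.0, 191.0], [325.0, 211.0], [313.0, 211.0]]
wood [305 192   7  19  27] [306.7 201.3] [[ 0.457 -0.167]] rect [[304.3999938964844, 192.3000030517578], [310.0, 192.0], [311.0, 210.0], [305.3999938964844, 210.3000030517578]]
wood [273 195  21  21  66] [283.3 205. ] [[ 0.446 -0.1  ]] rect [[273.0, 195.0], [293.0, 195.0], [293.0, 215.0], [273.0, 215.0]]
wood [509 194   3  16  35] [510.3 203.1] [[ 0.458 -0.75 ]] rect [[509.0, 194.0], [511.0, 194.0], [511.0, 209.0], [509.0, 209.0]]
wood [500 319  12   7  79] [505.8 322. ] [[ 0.121 -0.734]] rect [[500.0, 319.0], [511.0, 319.0], [511.0, 325.0], [500.0, 325.0]]
```

View pics/case.png

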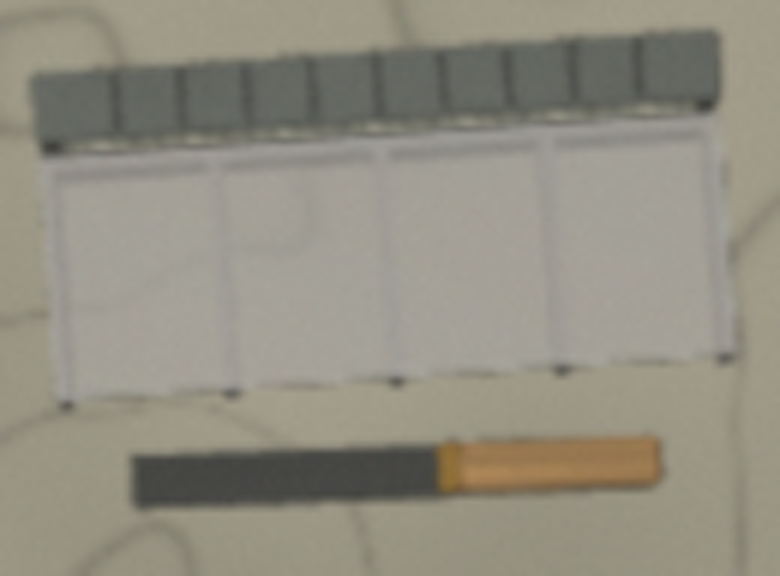

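View pics/mid.png

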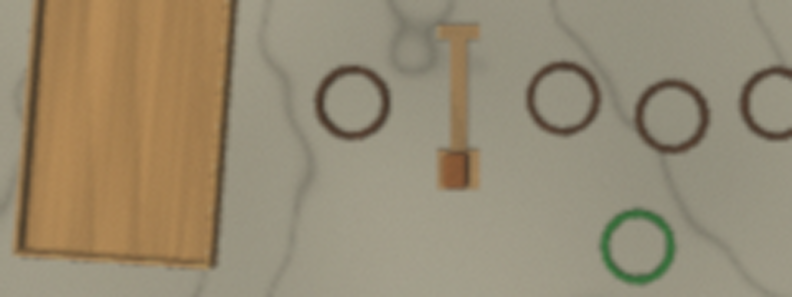

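View pics/lamp.png

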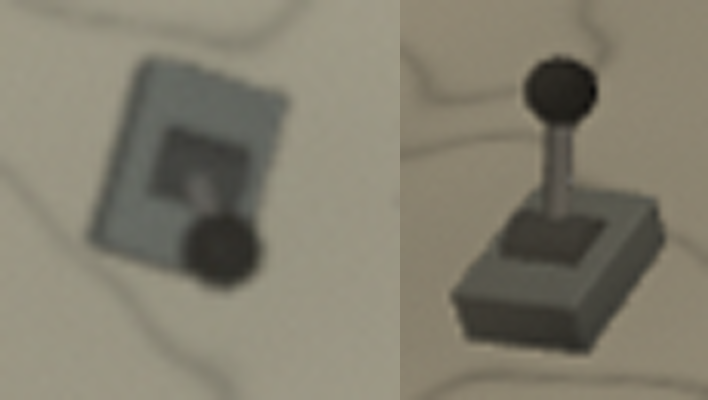

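The crops confirm the following:
- **Case:** wall front ends at crop pixels (67,405), (233,393), (397,380), (561,370) and (725,357).
- **Rasp:** blade runs from (135,482) to (438,470), and the blade end points left (+y).
- **Bangles:** four plain dark-brown rings; the green one is a look-alike.
- **Stick:** crosspiece at (458,33), foot at (460,170).
- **Lamp:** the ball leans towards the robot.

```bash
cat >> h.py <<'E'
CASE=None
E
python3 - <<'E'
from h import *
c=cam("top")
def un(p,f,o): return (np.array(p,float)+.5)/f-.5+np.array(o)
W=ray(c,un([(67,405),(233,393),(397,380),(561,370),(725,357)],6,(185,70)),.011)
print("walls",W.round(4).tolist(),np.linalg.norm(np.diff(W,axis=0),axis=1).round(4))
d=(W[0]-W[4]);print("case yaw",np.degrees(np.arctan2(-d[0],d[1])),"c",W.mean(0))
B=ray(c,un([(133,455),(137,508),(438,445),(440,494)],6,(185,70)),.007)
e=B[:2].mean(0);j=B[2:].mean(0);g=e+(j-e)*95/145
print("rasp len",np.linalg.norm(e-j),"grip",g,"axis yaw",np.degrees(np.arctan2(*(e-j)[::-1])))
S=ray(c,un([(458.5,33),(460,170)],3.3,(80,170)),.012);v=S[0]-S[1]
print("stick",S.round(4).tolist(),"len(118exp)",np.linalg.norm(v),np.degrees(np.arctan2(v[1],v[0])))
print("sgrip top z56",ray(c,un([(454.5,170)],3.3,(80,170)),.056))
L=ray(c,un([(150,60),(288,97),(95,240)],8,(355,180)),.025)
print("lamp corners",L.round(4).tolist(),np.linalg.norm(L[0]-L[1]),np.linalg.norm(L[0]-L[2]),np.degrees(np.arctan2(*(L[0]-L[2])[::-1])))
print("ball",ray(c,un([(222,250)],8,(355,180)),.0747), ray(cam("scene"),un([(162,90)],6.154,(80,175)),.0747))
T=ray(c,[(83.3,246.8),(91.4,142.3),(152.8,147.1),(144.7,251.5)],.024);print("tray",T.round(4).tolist(),T.mean(0),np.degrees(np.arctan2(*(T[1]-T[0])[::-1])),np.linalg.norm(T[1]-T[0]),np.linalg.norm(T[2]-T[1]))
E
```

```text
walls [[0.6344, 0.1476], [0.6411, 0.07], [0.6483, -0.0069], [0.6541, -0.084], [0.6613, -0.1615]] [0.0778 0.0772 0.0774 0.0778]
case yaw 4.99061875346132 c [ 0.64783014 -0.00695715]
rasp len 0.14305550966572067 grip [0.60428857 0.02212628] axis yaw 93.01573086073694
stick [[0.5152, 0.082], [0.399, 0.0794]] len(118exp) 0.11623057222523382 1.3074782414770483
sgrip top z56 [[0.40060218 0.08132604]]
lamp corners [[0.4985, -0.351], [0.486, -0.3997], [0.4354, -0.3317]] 0.05024065840941665 0.06595603005630316 -16.979377680458185
ball [[ 0.43270844 -0.35968472]] [[ 0.43060645 -0.35853219]]
tray [[0.3262, 0.449], [0.6138, 0.433], [0.6027, 0.2643], [0.3145, 0.2817]] [0.4642933  0.35698768] -3.200082408019464 0.2880920630121593 0.16905260160254365
```

Run:
```python
from h import *
to((604,22,150,93))
```

```text
now [ 297.1 -605.9  230.9] yaw 26.1 w 0.999 t 0.3 F [ 0.5 -0.1  0.2]
(604, 22, 150, 93) -> [ 552.  -428.6   81.2] [ -0.   -0.  -66.9] rows 17
```

Call:
step_arm(increments=[[[-0.06,276,-214,40,0,0,-33],[-0.06,276,-214,40,0,0,-33],[-0.06,276,-214,40,0,0,-33],[-0.06,276,-214,40,0,0,-33],[-0.06,552,-429,81,0,0,-67],[-0.06,552,-429,81,0,0,-67],[-0.06,552,-429,81,0,0,-67],[-0.06,552,-429,81,0,0,-67],[-0.06,552,-429,81,0,0,-67],[-0.06,552,-429,81,0,0,-67]]])

```text
t: 1.13
eef_pos: [0.4794, -0.2325, 0.1835]
tool_rot: [0.0, 0.685, 0.728, 0.0]
contact_force: [0.9, -1.0, -0.3]
gripper_width: 0.468
grasp_force: 0.0
```

Run:
```python
from h import *
to((604,22,150,93))
```

```text
now [ 479.4 -232.5  183.5] yaw 93.5 w 0.468 t 1.1 F [ 0.9 -1.  -0.3]
(604, 22, 150, 93) -> [246.6 139.7  33.5] [0.  0.  0.5] rows 7
```

Call:
step_arm(increments=[[[-0.06,247,140,33,0,0,0.5],[-0.06,247,140,33,0,0,0.5],[-0.06,247,140,33,0,0,0.5],[-0.06,247,140,33,0,0,0.5],[-0.06,247,140,33,0,0,0.5],[-0.06,247,140,33,0,0,0.5],[-0.06,247,140,33,0,0,0.5],[-0.06,247,140,33,0,0,0.5],[-0.06,247,140,33,0,0,0.5],[-0.06,247,140,33,0,0,0.5]]])

```text
t: 1.97
eef_pos: [0.605, 0.0194, 0.1502]
tool_rot: [-0.0, 0.691, 0.723, -0.001]
contact_force: [0.9, -0.9, 0.4]
gripper_width: 0.471
grasp_force: 0.0
```

Run:
```python
from h import *
to((604,22,40,93),(604,22,1,93),(604,22,80,93),(437,401,80,176.8))
c=cam("top");cv2.imwrite("pics/t1.png",cv2.resize(c["image"][40:240,150:400,::-1],None,fx=3,fy=3,interpolation=cv2.INTER_CUBIC))
```

```text
now [605.   19.4 150.2] yaw 92.6 w 0.471 t 2.0 F [ 0.9 -0.9  0.4]
(604, 22, 40, 93) -> [  2.7  -0.7 110.2] [-0.   0.  -0.4] rows 3
(604, 22, 1, 93) -> [ 0. -0. 39.] [0. 0. 0.] rows 1
(604, 22, 80, 93) -> [  0.   0. -79.] [0. 0. 0.] rows 2
(437, 401, 80, 176.8) -> [ 387.2 -146.9   -0. ] [  0.    0.  -83.8] rows 12
```

View pics/t1.png

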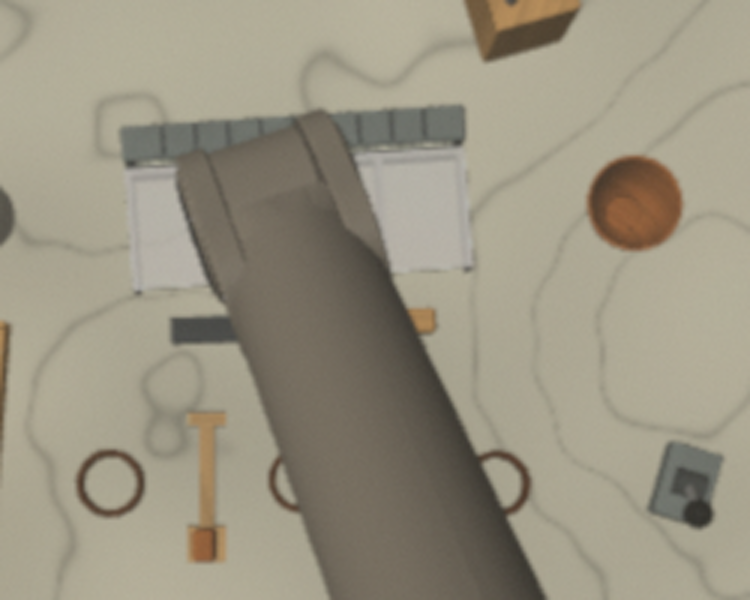

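The picture shows the arm over the case with the tool centred over the rasp, and nothing has been disturbed. Next: descend and grip.

Call:
step_arm(increments=[[[-0.06,3,-1,70,0,0,-0.4],[-0.06,3,-1,110,0,0,-0.4],[-0.06,3,-1,130,0,0,-0.4],[-0.06,3,-1,140,0,0,-0.4],[-0.06,3,-1,149,0,0,-0.4],[-0.06,3,-1,149,0,0,-0.4],[-0.06,3,-1,149,0,0,-0.4]]])

```text
t: 2.6
eef_pos: [0.6047, 0.0215, 0.0022]
tool_rot: [0.001, 0.689, 0.725, 0.0]
contact_force: [-0.6, -0.2, 0.7]
gripper_width: 0.47
grasp_force: 0.0
```

Call:
step_arm(increments=[[[-0.7,0,0,0,0,0,0],[-0.7,0,0,0,0,0,0],[-0.7,0,0,0,0,0,0],[-0.7,0,0,0,0,0,0],[-0.7,0,0,0,0,0,0],[-0.7,0,0,0,0,0,0]]], force=60)

```text
t: 3.1
eef_pos: [0.6052, 0.0222, 0.0031]
tool_rot: [0.001, 0.689, 0.725, 0.001]
contact_force: [-0.8, -2.2, 6.0]
gripper_width: 0.258
grasp_force: 58.8
```

Run:
```python
from h import *
print(bot.get_obs()["grasp_force"])
to((604,22,90,93),(437,401,80,176.8))
```

```text
58.80060374736786
now [605.2  22.2   3.1] yaw 93.0 w 0.258 t 3.1 F [-0.8 -2.2  6. ]
(604, 22, 90, 93) -> [ -0.2  -1.  -86.9] [ 0.1  0.1 -0. ] rows 3
(437, 401, 80, 176.8) -> [ 387.2 -146.9   10. ] [  0.    0.  -83.8] rows 12
```

Call:
step_arm(increments=[[[-0.7,0,0,-20,0,0,0],[-0.7,0,0,-50,0,0,0],[-0.7,0,0,-88,0,0,0],[-0.7,0,0,-88,0,0,0]]], force=80)

```text
t: 3.43
eef_pos: [0.6087, 0.0236, 0.0968]
tool_rot: [0.004, 0.688, 0.725, 0.004]
contact_force: [1.4, 1.4, -1.3]
gripper_width: 0.252
grasp_force: 78.7
```

Call:
step_arm(increments=[[[-0.7,194,-73,0,0,0,-42],[-0.7,194,-73,0,0,0,-42],[-0.7,194,-73,0,0,0,-42],[-0.7,194,-73,0,0,0,-42],[-0.7,194,-73,0,0,0,-42],[-0.7,387,-147,0,0,0,-84],[-0.7,387,-147,0,0,0,-84],[-0.7,387,-147,0,0,0,-84],[-0.7,387,-147,0,0,0,-84],[-0.7,387,-147,0,0,0,-84]]])

```text
t: 4.27
eef_pos: [0.4362, 0.4034, 0.09]
tool_rot: [0.001, 0.131, 0.991, 0.0]
contact_force: [0.4, 0.6, -2.6]
gripper_width: 0.249
grasp_force: 78.8
```

Run:
```python
from h import *
print(bot.get_obs()["grasp_force"])
to((437,401,80,176.8))
```

```text
78.75522850372363
now [436.2 403.4  90. ] yaw 165.0 w 0.249 t 4.3 F [ 0.4  0.6 -2.6]
(437, 401, 80, 176.8) -> [-1.4 -2.1 10. ] [  0.    0.1 -11.8] rows 2
```

Call:
step_arm(increments=[[[-0.7,-1,-2,10,0,0,-12],[-0.7,-1,-2,10,0,0,-12],[-0.7,-1,-2,10,0,0,-12],[-0.7,-1,-2,10,0,0,-12],[-0.7,-1,-2,10,0,0,-12],[-0.7,-1,-2,10,0,0,-12]]])

```text
t: 4.77
eef_pos: [0.4381, 0.3991, 0.0798]
tool_rot: [0.0, 0.031, 1.0, 0.0]
contact_force: [0.1, 0.5, -2.0]
gripper_width: 0.251
grasp_force: 78.9
```

Run:
```python
from h import *
to((437,401,10,176.8))
s=cam("scene");cv2.imwrite("pics/s1.png",cv2.resize(s["image"][90:290,280:512,::-1],None,fx=3,fy=3,interpolation=cv2.INTER_CUBIC))
```

```text
now [438.1 399.1  79.8] yaw 176.5 w 0.251 t 4.8 F [ 0.1  0.5 -2. ]
(437, 401, 10, 176.8) -> [ 1.3  1.8 69.8] [ 0.   0.1 -0.3] rows 2
```

View pics/s1.png

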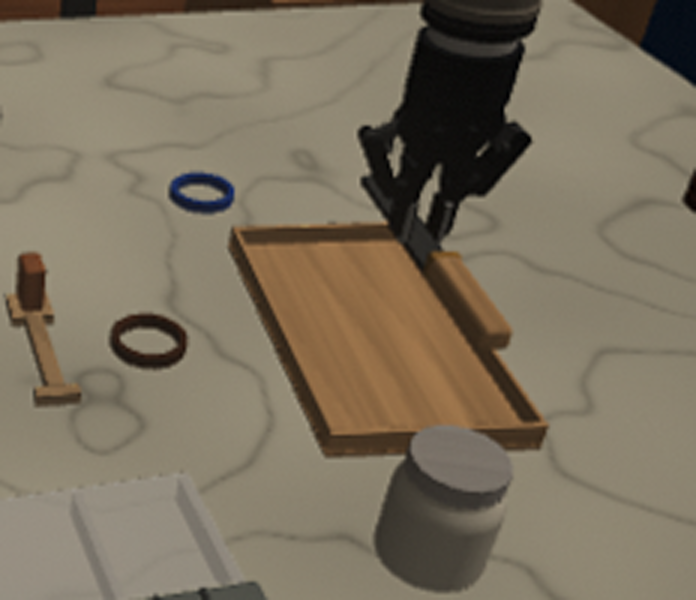

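The picture shows the rasp held level, parallel to the tray's long side and above its left half. Next: lower and release.

Call:
step_arm(increments=[[[-0.7,1,3,35,0,0,0],[-0.7,1,3,55,0,0,0],[-0.7,1,3,65,0,0,0],[-0.7,1,3,70,0,0,0],[-0.7,1,3,71,0,0,0],[-0.7,1,3,71,0,0,0]]])

```text
t: 5.32
eef_pos: [0.437, 0.403, 0.0091]
tool_rot: [0.0, 0.03, 1.0, 0.0]
contact_force: [-0.7, -0.1, -0.9]
gripper_width: 0.251
grasp_force: 78.9
```

Call:
step_arm(increments=[[[-0.2,0,0,0,0,0,0],[-0.2,0,0,0,0,0,0],[-0.2,0,0,0,0,0,0],[-0.2,0,0,-20,0,0,0],[-0.2,0,0,-60,0,0,0],[-0.2,0,0,-100,0,0,0],[-0.2,0,0,-100,0,0,0]]])

```text
t: 5.9
eef_pos: [0.439, 0.407, 0.1164]
tool_rot: [0.004, 0.029, 1.0, 0.005]
contact_force: [-0.2, 2.2, 0.4]
gripper_width: 0.399
grasp_force: 0.0
```

Run:
```python
from h import *
to((300,100,150,90))
```

```text
now [439.  407.  116.4] yaw 176.6 w 0.399 t 5.9 F [-0.2  2.2  0.4]
(300, 100, 150, 90) -> [ 120.5 -314.2  -37.4] [ 0.7 -0.1 86.6] rows 13
```

```bash
sed -i '/^CASE/d' h.py
cat >> h.py <<'E'
c5,s5=np.cos(np.radians(5)),np.sin(np.radians(5))
def P(x,y,z,yaw=95): # case mm -> world mm waypoint
    return (round(648+c5*x-s5*y,1),round(-7+s5*x+c5*y,1),z,yaw)
def G(cx,cy,z): # bangle centre m -> grasp waypoint at its near wall
    return (round(cx*1000+1.5-28*c5,1),round(cy*1000-28*s5,1),z,95)
E
python3 - <<'E'
from h import *
to(G(.4558,.1713,100),G(.4558,.1713,3),G(.4558,.1713,60),P(-80,117,60),P(-80,117,5),P(-32,117,5))
E
```

```text
now [439.  407.  116.4] yaw 176.6 w 0.399 t 5.9 F [-0.2  2.2  0.4]
(np.float64(429.4), np.float64(168.9), 100, 95) -> [  -4.2 -238.4   14.2] [ 0.7 -0.  81.6] rows 12
(np.float64(429.4), np.float64(168.9), 3, 95) -> [ 0. -0. 97.] [0. 0. 0.] rows 3
(np.float64(429.4), np.float64(168.9), 60, 95) -> [ -0.   0. -57.] [0. 0. 0.] rows 2
(np.float64(558.1), np.float64(102.6), 60, 95) -> [-77.3 122.4   0. ] [0. 0. 0.] rows 4
(np.float64(558.1), np.float64(102.6), 5, 95) -> [ 0. -0. 55.] [0. 0. 0.] rows 2
(np.float64(605.9), np.float64(106.8), 5, 95) -> [ 0. 48.  0.] [0. 0. 0.] rows 2
```

Call:
step_arm(increments=[[[-0.2,-2,-119,7,0,0,41],[-0.2,-2,-119,7,0,0,41],[-0.2,-2,-119,7,0,0,41],[-0.2,-2,-119,7,0,0,41],[-0.2,-2,-119,7,0,0,41],[-0.2,-2,-119,7,0,0,41],[-0.2,-2,-119,7,0,0,41]]])

```text
t: 6.48
eef_pos: [0.432, 0.2837, 0.1022]
tool_rot: [0.001, 0.379, 0.925, 0.0]
contact_force: [-0.7, 0.7, 0.7]
gripper_width: 0.402
grasp_force: 0.0
```

Run:
```python
from h import *
to(G(.4558,.1713,100))
```

```text
now [432.  283.7 102.2] yaw 135.4 w 0.402 t 6.5 F [-0.7  0.7  0.7]
(np.float64(429.4), np.float64(168.9), 100, 95) -> [-78.7 -83.6   2.2] [ 0.1  0.  40.4] rows 6
```

Call:
step_arm(increments=[[[-0.2,-79,-84,2,0,0,40.4],[-0.2,-79,-84,2,0,0,40.4],[-0.2,-79,-84,2,0,0,40.4],[-0.2,-79,-84,2,0,0,40.4],[-0.2,-79,-84,2,0,0,40.4],[-0.2,-79,-84,2,0,0,40.4],[-0.2,-79,-84,2,0,0,40.4],[-0.2,-79,-84,2,0,0,40.4]]])

```text
t: 7.15
eef_pos: [0.4295, 0.1688, 0.0997]
tool_rot: [0.0, 0.672, 0.74, 0.0]
contact_force: [-0.8, 0.6, -0.2]
gripper_width: 0.407
grasp_force: 0.0
```

Run:
```python
from h import *
to(G(.4558,.1713,3))
c=cam("top")
for r in rings(c):
    if r[1] in (29,30,31,32):print(*r)
```

```text
now [429.5 168.8  99.7] yaw 95.5 w 0.407 t 7.2 F [-0.8  0.6 -0.2]
(np.float64(429.4), np.float64(168.9), 3, 95) -> [ 0.1 -0.1 96.7] [ 0.  -0.   0.5] rows 3
[0.6979 0.2848] 32 166 [147.2 114. ]
[ 0.4625 -0.007 ] 30 86 [250.2 198.8]
[ 0.4583 -0.1902] 31 103 [315.  200.9]
[ 0.4458 -0.0993] 30 100 [282.8 205. ]
[ 0.4486 -0.3772] 29 161 [380.7 205. ]
[ 0.3369 -0.0727] 29 60 [273.1 243.7]
[ 0.151  -0.7203] 32 160 [500.7 311.2]
```

Tracking is accurate. Descend, grip and lift.

Call:
step_arm(increments=[[[-0.2,0,0,40,0,0,0.5],[-0.2,0,0,75,0,0,0.5],[-0.2,0,0,90,0,0,0.5],[-0.2,0,0,97,0,0,0.5],[-0.2,0,0,97,0,0,0.5],[-1,0,0,97,0,0,0.5],[-1,0,0,97,0,0,0.5],[-1,0,0,97,0,0,0.5],[-1,0,0,97,0,0,0.5],[-1,0,0,97,0,0,0.5]]], force=30)

```text
t: 8.03
eef_pos: [0.4303, 0.1688, 0.0036]
tool_rot: [0.001, 0.677, 0.736, 0.001]
contact_force: [-0.4, -0.8, 7.4]
gripper_width: 0.07
grasp_force: 29.1
```

Call:
step_arm(increments=[[[-1,0,0,0,0,0,0],[-1,0,0,-30,0,0,0],[-1,0,0,-50,0,0,0],[-1,-77,122,-50,0,0,0],[-1,-77,122,-50,0,0,0],[-1,-77,122,-50,0,0,0],[-1,-77,122,-50,0,0,0],[-1,-77,122,-50,0,0,0]]])

```text
t: 8.7
eef_pos: [0.5622, 0.0976, 0.053]
tool_rot: [0.002, 0.68, 0.733, 0.001]
contact_force: [0.5, 0.2, -0.3]
gripper_width: 0.07
grasp_force: 28.6
```

Run:
```python
from h import *
to(P(-80,117,5),P(-32,117,5))
c=cam("top");s=cam("scene")
a=cv2.resize(c["image"][110:210,150:250,::-1],(400,400),interpolation=cv2.INTER_CUBIC)
b=cv2.resize(s["image"][170:270,260:360,::-1],(400,400),interpolation=cv2.INTER_CUBIC)
cv2.imwrite("pics/g1.png",np.hstack([a,b]))
```

```text
now [562.2  97.6  53. ] yaw 94.3 w 0.07 t 8.7 F [ 0.5  0.2 -0.3]
(np.float64(558.1), np.float64(102.6), 5, 95) -> [ 5.4 -3.9 48. ] [ 0.2  0.1 -0.7] rows 2
(np.float64(605.9), np.float64(106.8), 5, 95) -> [ 0. 48.  0.] [0. 0. 0.] rows 2
```

View pics/g1.png

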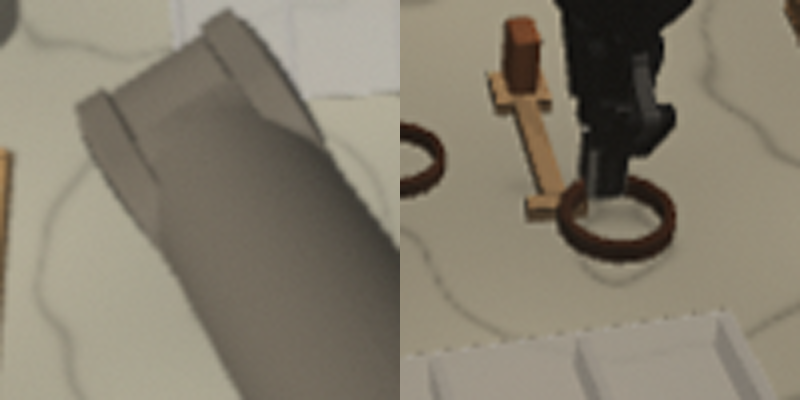

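Ring held level on its near wall, to the right of the stick in the scene crop at (615,215), with the bay still ahead. Next: lower and insert.

Call:
step_arm(increments=[[[-1,5,-4,20,0,0,-0.5],[-1,5,-4,40,0,0,-0.5],[-1,5,-4,47,0,0,-0.5],[-1,5,-4,47,0,0,-0.5],[-1,5,-4,47,0,0,-0.5]]])

```text
t: 9.22
eef_pos: [0.5522, 0.107, 0.0057]
tool_rot: [-0.0, 0.674, 0.739, -0.0]
contact_force: [0.2, 0.4, 0.1]
gripper_width: 0.064
grasp_force: 33.2
```

Run:
```python
from h import *
to(P(-32,117,6))
s=cam("scene");I=s["image"].astype(int)
for r in rings(s,.008):print(*r)
print(proj(s,[list(np.array(P(-53,117,8)[:3])/1000)]))
```

```text
now [552.2 107.    5.7] yaw 95.3 w 0.064 t 9.2 F [0.2 0.4 0.1]
(np.float64(605.9), np.float64(106.8), 6, 95) -> [-5.2 53.5 -0.3] [-0.  -0.   0.3] rows 2
[-0.2353 -0.8277] 58 151 [ 13.3 108.5]
[-0.1652 -0.8022] 54 147 [ 13.3 116.3]
[-0.1107 -0.7758] 49 101 [ 15.4 122.7]
[-0.0511 -0.7556] 47 96 [ 15.  130.3]
[ 0.2298 -0.6622] 39 83 [ 12.2 174.7]
[ 0.3382 -0.0707] 39 219 [228.7 182.6]
[0.4486 0.0741] 59 58 [289.2 203.6]
[ 0.4492 -0.0988] 38 286 [219.7 208.7]
[ 0.4642 -0.0065] 37 277 [257.8 209.8]
[ 0.4613 -0.1894] 38 293 [182.1 214.5]
[ 0.475  -0.3638] 45 268 [106.4 223.6]
[0.6075 0.418 ] 28 133 [452.  235.3]
[[313.64725158 239.4844725 ]]
```

Call:
step_arm(increments=[[[-1,-5,12,0,0,0,0.3],[-1,-5,24,0,0,0,0.3],[-1,-5,34,0,0,0,0.3],[-1,-5,44,0,0,0,0.3],[-1,-5,53,0,0,0,0.3],[-1,-5,53,0,0,0,0.3],[-1,-5,53,0,0,0,0.3]]])

```text
t: 9.85
eef_pos: [0.6063, 0.1064, 0.0055]
tool_rot: [-0.0, 0.676, 0.737, 0.0]
contact_force: [0.0, -0.5, -0.3]
gripper_width: 0.07
grasp_force: 33.2
```

Run:
```python
from h import *
to(P(-32,117,6),P(-32,117,80),G(.4625,-.007,80),G(.4625,-.007,3))
s=cam("scene");b=cv2.resize(s["image"][210:310,270:370,::-1],(500,500),interpolation=cv2.INTER_CUBIC)
cv2.imwrite("pics/g2.png",b)
```

```text
now [606.3 106.4   5.5] yaw 94.9 w 0.07 t 9.8 F [ 0.  -0.5 -0.3]
(np.float64(605.9), np.float64(106.8), 6, 95) -> [ 0.4 -0.4 -0.5] [ 0.  -0.  -0.1] rows 1
(np.float64(605.9), np.float64(106.8), 80, 95) -> [ -0.   0. -74.] [0. 0. 0.] rows 2
(np.float64(436.1), np.float64(-9.4), 80, 95) -> [-101.  -179.3   -0. ] [0. 0. 0.] rows 5
(np.float64(436.1), np.float64(-9.4), 3, 95) -> [ 0. -0. 77.] [0. 0. 0.] rows 2
```

View pics/g2.png

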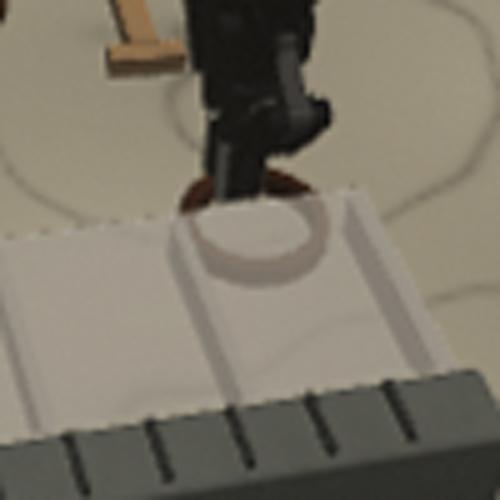

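The ring's front half is under the cover in the +117 bay, with no contact force. Next: release and go to ring 2.

Call:
step_arm(increments=[[[-1,0,0,2,0,0,0],[-0.5,0,0,2,0,0,0],[-0.5,0,0,2,0,0,0],[-0.5,0,0,2,0,0,0],[-0.5,0,0,-20,0,0,0],[-0.5,0,0,-50,0,0,0],[-0.5,0,0,-75,0,0,0],[-0.5,0,0,-75,0,0,0]]])

```text
t: 10.57
eef_pos: [0.6093, 0.1073, 0.0857]
tool_rot: [0.002, 0.676, 0.737, 0.003]
contact_force: [0.2, 0.5, 0.7]
gripper_width: 0.25
grasp_force: 0.0
```

Call:
step_arm(increments=[[[-0.2,-101,-179,0,0,0,0],[-0.2,-101,-179,0,0,0,0],[-0.2,-101,-179,0,0,0,0],[-0.2,-101,-179,0,0,0,0],[-0.2,-101,-179,0,0,0,0],[-0.2,-101,-179,0,0,0,0],[-0.2,-101,-179,0,0,0,0],[-0.2,-101,-179,0,0,0,0]]])

```text
t: 11.23
eef_pos: [0.4373, -0.0096, 0.0808]
tool_rot: [0.001, 0.676, 0.737, 0.001]
contact_force: [0.6, 0.0, -0.5]
gripper_width: 0.399
grasp_force: 0.0
```

Run:
```python
from h import *
s=cam("scene")
for r in rings(s):
    if 150<r[3][1]<260 and 150<r[3][0]<400:print(*r)
to(G(.4625,-.007,3),G(.4625,-.007,60),P(-75,39,60),P(-75,39,6),P(-32,39,6))
```

```text
[0.2287 0.2876] 39 176 [346.8 154. ]
[ 0.3395 -0.0708] 39 226 [228.7 182.6]
[0.4486 0.0739] 59 63 [289.1 203.3]
[ 0.4507 -0.0989] 38 296 [219.7 208.8]
[ 0.4657 -0.0068] 38 284 [257.8 209.8]
[ 0.4628 -0.1893] 38 303 [182.1 214.5]
[0.6114 0.1074] 28 134 [317.6 247.2]
now [437.9  -9.1  80.8] yaw 95.0 w 0.397 t 11.3 F [-0.4  0.3  0.3]
(np.float64(436.1), np.float64(-9.4), 3, 95) -> [-0.2 -2.  77.8] [ 0.1 -0.  -0. ] rows 2
(np.float64(436.1), np.float64(-9.4), 60, 95) -> [ -0.   0. -57.] [0. 0. 0.] rows 2
(np.float64(569.9), np.float64(25.3), 60, 95) -> [ 22.9 136.3   0. ] [0. 0. 0.] rows 4
(np.float64(569.9), np.float64(25.3), 6, 95) -> [ 0. -0. 54.] [0. 0. 0.] rows 2
(np.float64(612.7), np.float64(29.1), 6, 95) -> [ 0.1 43.   0. ] [0. 0. 0.] rows 2
```

Call:
step_arm(increments=[[[-0.2,0,-2,40,0,0,0],[-0.2,0,-2,65,0,0,0],[-0.2,0,-2,77,0,0,0],[-0.2,0,-2,77,0,0,0],[-1,0,-2,77,0,0,0],[-1,0,-2,77,0,0,0],[-1,0,-2,77,0,0,0],[-1,0,-2,77,0,0,0],[-1,0,-2,77,0,0,0],[-1,0,-2,77,0,0,0]]])

```text
t: 12.12
eef_pos: [0.4351, -0.0101, 0.0041]
tool_rot: [0.001, 0.676, 0.737, 0.001]
contact_force: [0.6, -0.6, 2.1]
gripper_width: 0.082
grasp_force: 29.9
```

Call:
step_arm(increments=[[[-1,0,0,-30,0,0,0],[-1,0,0,-45,0,0,0],[-1,23,136,-45,0,0,0],[-1,23,136,-45,0,0,0],[-1,23,136,-45,0,0,0],[-1,23,136,-45,0,0,0],[-1,23,136,-20,0,0,0],[-1,23,136,-3,0,0,0],[-1,23,136,-3,0,0,0],[-1,23,136,-3,0,0,0]]])

```text
t: 12.95
eef_pos: [0.5671, 0.0245, 0.0061]
tool_rot: [-0.001, 0.676, 0.737, -0.001]
contact_force: [0.5, -0.2, 0.3]
gripper_width: 0.08
grasp_force: 34.1
```

Run:
```python
from h import *
print(bot.get_obs()["grasp_force"])
to(P(-32,39,6))
```

```text
34.14269002969377
now [567.1  24.5   6.1] yaw 94.9 w 0.08 t 12.9 F [ 0.5 -0.2  0.3]
(np.float64(612.7), np.float64(29.1), 6, 95) -> [ 0.7 45.8 -0. ] [-0.1  0.  -0.1] rows 2
```

Call:
step_arm(increments=[[[-1,1,12,0,0,0,0],[-1,1,24,0,0,0,0],[-1,1,34,0,0,0,0],[-1,1,46,0,0,0,0],[-1,1,46,0,0,0,0],[-1,1,46,0,0,0,0]]])

```text
t: 13.45
eef_pos: [0.6141, 0.0295, 0.0072]
tool_rot: [0.0, 0.676, 0.737, 0.0]
contact_force: [0.5, 0.0, -0.1]
gripper_width: 0.078
grasp_force: 34.1
```

Run:
```python
from h import *
to(P(-32,39,6),P(-32,39,80),G(.4458,-.1,80))
s=cam("scene");print(proj(s,[np.array(P(x,y,z)[:3])/1000 for x,y,z in((26,39,10),(-5,6,27),(-5,72,27))]).round(1))
I=s["image"];cv2.imwrite("pics/g3.png",cv2.resize(I[200:300,230:330,::-1],(500,500),interpolation=cv2.INTER_CUBIC))
```

```text
now [614.1  29.5   7.2] yaw 94.9 w 0.078 t 13.4 F [ 0.5  0.  -0.1]
(np.float64(612.7), np.float64(29.1), 6, 95) -> [-0.3 -1.4  1.2] [ 0.  -0.  -0.1] rows 1
(np.float64(612.7), np.float64(29.1), 80, 95) -> [ -0.   0. -74.] [0. 0. 0.] rows 2
(np.float64(419.4), np.float64(-102.4), 80, 95) -> [-114.2 -204.    -0. ] [0. 0. 0.] rows 6
[[289.1 269.8]
 [270.  255.5]
 [300.9 251. ]]
```

View pics/g3.png

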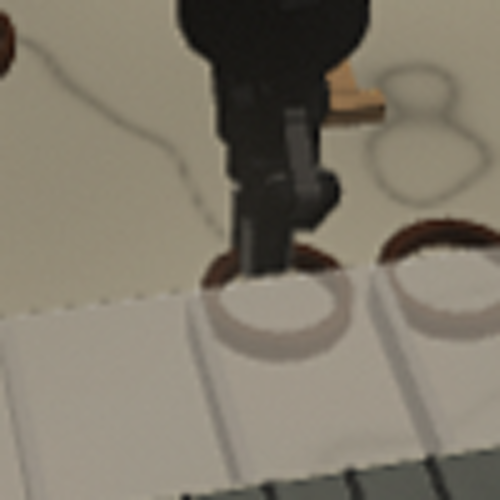

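Ring 2's front is inside the +39 bay. Next: release and go to ring 3.

Call:
step_arm(increments=[[[-1,0,0,3,0,0,0],[-0.5,0,0,3,0,0,0],[-0.5,0,0,3,0,0,0],[-0.5,0,0,3,0,0,0],[-0.5,0,0,-20,0,0,0],[-0.5,0,0,-50,0,0,0],[-0.5,0,0,-75,0,0,0],[-0.5,0,0,-75,0,0,0]]])

```text
t: 14.17
eef_pos: [0.617, 0.0303, 0.0867]
tool_rot: [0.003, 0.676, 0.737, 0.003]
contact_force: [1.0, 0.4, 1.1]
gripper_width: 0.251
grasp_force: 0.0
```

Call:
step_arm(increments=[[[-0.2,-114,-204,0,0,0,0],[-0.2,-114,-204,0,0,0,0],[-0.2,-114,-204,0,0,0,0],[-0.2,-114,-204,0,0,0,0],[-0.2,-114,-204,0,0,0,0],[-0.2,-114,-204,0,0,0,0],[-0.2,-114,-204,0,0,0,0],[-0.2,-114,-204,0,0,0,0],[-0.2,-114,-204,0,0,0,0]]])

```text
t: 14.92
eef_pos: [0.4213, -0.1013, 0.0818]
tool_rot: [0.001, 0.676, 0.737, 0.001]
contact_force: [0.3, -0.6, -0.4]
gripper_width: 0.397
grasp_force: 0.0
```

Run:
```python
from h import *
s=cam("scene")
for r in rings(s):
    if 150<r[3][1]<290 and 150<r[3][0]<400:print(*r)
to(G(.4458,-.1,3),G(.4458,-.1,50),P(-75,-38,50),P(-75,-38,6),P(-32,-38,6))
```

```text
[0.2287 0.2876] 39 176 [346.8 154. ]
[0.4498 0.0739] 59 63 [289.2 203.6]
[ 0.4507 -0.0989] 38 294 [219.6 208.7]
[ 0.4627 -0.1894] 38 302 [182.  214.5]
[0.6114 0.1074] 28 134 [317.6 247.2]
[0.6185 0.029 ] 28 131 [282.4 252.5]
now [ 421.7 -100.9   81.8] yaw 95.0 w 0.397 t 15.0 F [ 0.7  0.1 -1.2]
(np.float64(419.4), np.float64(-102.4), 3, 95) -> [-1.3 -2.6 78.7] [ 0.1 -0.  -0. ] rows 2
(np.float64(419.4), np.float64(-102.4), 50, 95) -> [ -0.   0. -47.] [0. 0. 0.] rows 2
(np.float64(576.6), np.float64(-51.4), 50, 95) -> [ 37.1 161.    0. ] [0. 0. 0.] rows 4
(np.float64(576.6), np.float64(-51.4), 6, 95) -> [ 0. -0. 44.] [0. 0. 0.] rows 2
(np.float64(619.4), np.float64(-47.6), 6, 95) -> [ 0.1 43.   0. ] [0. 0. 0.] rows 2
```

Call:
step_arm(increments=[[[-0.2,-1,-2,40,0,0,0],[-0.2,-1,-2,65,0,0,0],[-0.2,-1,-2,78,0,0,0],[-0.2,-1,-2,78,0,0,0],[-1,-1,-2,78,0,0,0],[-1,-1,-2,78,0,0,0],[-1,-1,-2,78,0,0,0],[-1,-1,-2,78,0,0,0],[-1,-1,-2,78,0,0,0],[-1,-1,-2,78,0,0,0]]])

```text
t: 15.8
eef_pos: [0.419, -0.1029, 0.0041]
tool_rot: [0.001, 0.676, 0.737, 0.0]
contact_force: [-0.9, -1.4, 3.3]
gripper_width: 0.084
grasp_force: 30.0
```

Call:
step_arm(increments=[[[-1,0,0,-30,0,0,0],[-1,0,0,-45,0,0,0],[-1,37,161,-45,0,0,0],[-1,37,161,-45,0,0,0],[-1,37,161,-45,0,0,0],[-1,37,161,-45,0,0,0],[-1,37,161,-20,0,0,0],[-1,37,161,-3,0,0,0],[-1,37,161,-3,0,0,0],[-1,37,161,-3,0,0,0]]])

```text
t: 16.63
eef_pos: [0.5746, -0.0521, 0.006]
tool_rot: [-0.001, 0.676, 0.737, -0.001]
contact_force: [0.3, -0.5, -0.4]
gripper_width: 0.085
grasp_force: 33.8
```

Run:
```python
from h import *
to(P(-32,-38,6))
```

```text
now [574.6 -52.1   6. ] yaw 94.9 w 0.085 t 16.6 F [ 0.3 -0.5 -0.4]
(np.float64(619.4), np.float64(-47.6), 6, 95) -> [ 0.6 45.  -0.1] [-0.1 -0.  -0.1] rows 2
```

Call:
step_arm(increments=[[[-1,1,12,0,0,0,0],[-1,1,24,0,0,0,0],[-1,1,34,0,0,0,0],[-1,1,45,0,0,0,0],[-1,1,45,0,0,0,0],[-1,1,45,0,0,0,0]]])

```text
t: 17.13
eef_pos: [0.6206, -0.0473, 0.0072]
tool_rot: [0.0, 0.676, 0.737, 0.0]
contact_force: [-0.3, -0.1, -0.6]
gripper_width: 0.085
grasp_force: 33.8
```

Run:
```python
from h import *
to(P(-32,-38,6),P(-32,-38,80),G(.4583,-.1905,80))
s=cam("scene")
for r in rings(s):
    if 150<r[3][1]<290 and 150<r[3][0]<400:print(*r)
```

```text
now [620.6 -47.3   7.2] yaw 94.9 w 0.085 t 17.1 F [-0.3 -0.1 -0.6]
(np.float64(619.4), np.float64(-47.6), 6, 95) -> [-0.2 -1.2  1.2] [ 0.   0.  -0.1] rows 1
(np.float64(619.4), np.float64(-47.6), 80, 95) -> [ -0.   0. -74.] [0. 0. 0.] rows 2
(np.float64(431.9), np.float64(-192.9), 80, 95) -> [-128.4 -199.5   -0. ] [0. 0. 0.] rows 6
[0.2284 0.2878] 39 173 [346.8 154. ]
[0.4493 0.0737] 59 61 [289.1 203.5]
[ 0.4626 -0.1894] 38 299 [182.  214.5]
[0.6114 0.1074] 28 134 [317.6 247.2]
[0.6183 0.0292] 28 128 [282.5 252.4]
```

Call:
step_arm(increments=[[[-1,0,0,3,0,0,0],[-0.5,0,0,3,0,0,0],[-0.5,0,0,3,0,0,0],[-0.5,0,0,3,0,0,0],[-0.5,0,0,-20,0,0,0],[-0.5,0,0,-50,0,0,0],[-0.5,0,0,-75,0,0,0],[-0.5,0,0,-75,0,0,0]]])

```text
t: 17.85
eef_pos: [0.6237, -0.0468, 0.0867]
tool_rot: [0.003, 0.676, 0.737, 0.003]
contact_force: [1.3, 1.1, 0.7]
gripper_width: 0.249
grasp_force: 0.0
```

Call:
step_arm(increments=[[[-0.2,-128,-200,0,0,0,0],[-0.2,-128,-200,0,0,0,0],[-0.2,-128,-200,0,0,0,0],[-0.2,-128,-200,0,0,0,0],[-0.2,-128,-200,0,0,0,0],[-0.2,-128,-200,0,0,0,0],[-0.2,-128,-200,0,0,0,0],[-0.2,-128,-200,0,0,0,0],[-0.2,-128,-200,0,0,0,0]]])

```text
t: 18.6
eef_pos: [0.433, -0.1915, 0.0817]
tool_rot: [0.0, 0.676, 0.737, 0.001]
contact_force: [0.7, 0.3, -0.2]
gripper_width: 0.401
grasp_force: 0.0
```

Run:
```python
from h import *
s=cam("scene")
for r in rings(s):
    if 150<r[3][1]<290 and 150<r[3][0]<400:print(*r)
to(G(.4583,-.1905,3),G(.4583,-.1905,50),P(-75,-116,50),P(-75,-116,6),P(-32,-116,6))
```

```text
[0.2287 0.2876] 39 176 [346.8 154. ]
[ 0.3397 -0.0708] 39 224 [228.7 182.6]
[0.4491 0.0738] 59 62 [289.1 203.4]
[ 0.4627 -0.1894] 38 302 [182.  214.5]
[0.6114 0.1074] 28 134 [317.6 247.2]
[0.6185 0.0289] 28 130 [282.4 252.5]
[ 0.6247 -0.0468] 27 125 [247.4 257.5]
now [ 433.5 -191.    81.7] yaw 95.0 w 0.402 t 18.6 F [ 0.4 -0.4 -0.2]
(np.float64(431.9), np.float64(-192.9), 3, 95) -> [-1.7 -1.9 78.7] [ 0.1 -0.   0. ] rows 2
(np.float64(431.9), np.float64(-192.9), 50, 95) -> [ -0.   0. -47.] [0. 0. 0.] rows 2
(np.float64(583.4), np.float64(-129.1), 50, 95) -> [ 50.4 156.5   0. ] [0. 0. 0.] rows 4
(np.float64(583.4), np.float64(-129.1), 6, 95) -> [ 0. -0. 44.] [0. 0. 0.] rows 2
(np.float64(626.2), np.float64(-125.3), 6, 95) -> [ 0.1 43.   0. ] [0. 0. 0.] rows 2
```

Call:
step_arm(increments=[[[-0.2,-2,-2,40,0,0,0],[-0.2,-2,-2,65,0,0,0],[-0.2,-2,-2,78,0,0,0],[-0.2,-2,-2,78,0,0,0],[-1,-2,-2,78,0,0,0],[-1,-2,-2,78,0,0,0],[-1,-2,-2,78,0,0,0],[-1,-2,-2,78,0,0,0],[-1,-2,-2,78,0,0,0],[-1,-2,-2,78,0,0,0]]])

```text
t: 19.48
eef_pos: [0.4309, -0.1943, 0.0042]
tool_rot: [0.001, 0.676, 0.737, 0.0]
contact_force: [0.2, -0.7, 4.1]
gripper_width: 0.085
grasp_force: 29.6
```

Call:
step_arm(increments=[[[-1,0,0,-30,0,0,0],[-1,0,0,-45,0,0,0],[-1,50,156,-45,0,0,0],[-1,50,156,-45,0,0,0],[-1,50,156,-45,0,0,0],[-1,50,156,-45,0,0,0],[-1,50,156,-20,0,0,0],[-1,50,156,-3,0,0,0],[-1,50,156,-3,0,0,0],[-1,50,156,-3,0,0,0]]])

```text
t: 20.32
eef_pos: [0.5805, -0.1308, 0.006]
tool_rot: [-0.001, 0.676, 0.737, -0.001]
contact_force: [0.1, -1.4, 0.0]
gripper_width: 0.081
grasp_force: 33.6
```

Run:
```python
from h import *
to(P(-32,-116,6))
```

```text
now [ 580.5 -130.8    6. ] yaw 94.9 w 0.081 t 20.3 F [ 0.1 -1.4  0. ]
(np.float64(626.2), np.float64(-125.3), 6, 95) -> [ 1.5 46.  -0.1] [-0.1 -0.  -0.1] rows 2
```

Call:
step_arm(increments=[[[-1,1,12,0,0,0,0],[-1,1,24,0,0,0,0],[-1,1,34,0,0,0,0],[-1,1,45,0,0,0,0],[-1,1,45,0,0,0,0],[-1,1,45,0,0,0,0]]])

```text
t: 20.82
eef_pos: [0.6264, -0.1262, 0.0072]
tool_rot: [0.0, 0.676, 0.737, 0.0]
contact_force: [-0.7, -0.3, 0.2]
gripper_width: 0.088
grasp_force: 33.6
```

Run:
```python
from h import *
to(P(-32,-116,6),P(-32,-116,120),(440,-30,120,140))
```

```text
now [ 626.4 -126.2    7.2] yaw 94.9 w 0.088 t 20.8 F [-0.7 -0.3  0.2]
(np.float64(626.2), np.float64(-125.3), 6, 95) -> [ 0.9 -0.1  1.2] [ 0.   0.  -0.1] rows 1
(np.float64(626.2), np.float64(-125.3), 120, 95) -> [  -0.    0. -114.] [0. 0. 0.] rows 3
(440, -30, 120, 140) -> [ 111.2 -177.2   -0. ] [ -0.   0. -45.] rows 7
```

Call:
step_arm(increments=[[[-1,0,0,3,0,0,0],[-0.5,0,0,3,0,0,0],[-0.5,0,0,3,0,0,0],[-0.5,0,0,3,0,0,0],[-0.5,0,0,-20,0,0,0],[-0.5,0,0,-50,0,0,0],[-0.5,0,0,-90,0,0,0],[-0.5,0,0,-114,0,0,0],[-0.5,0,0,-114,0,0,0]]])

```text
t: 21.57
eef_pos: [0.6298, -0.1261, 0.1268]
tool_rot: [0.004, 0.676, 0.737, 0.003]
contact_force: [1.3, -0.3, 0.2]
gripper_width: 0.246
grasp_force: 0.0
```

Call:
step_arm(increments=[[[0.2,111,-177,0,0,0,-45],[0.2,111,-177,0,0,0,-45],[0.2,111,-177,0,0,0,-45],[0.2,111,-177,0,0,0,-45],[0.2,111,-177,0,0,0,-45],[0.2,111,-177,0,0,0,-45],[0.2,111,-177,0,0,0,-45],[0.2,111,-177,0,0,0,-45],[0.2,111,-177,0,0,0,-45],[0.2,111,-177,0,0,0,-45]]])

```text
t: 22.4
eef_pos: [0.4405, -0.0308, 0.1204]
tool_rot: [0.0, 0.344, 0.939, 0.0]
contact_force: [-0.2, 0.4, 0.0]
gripper_width: 0.602
grasp_force: 0.0
```

```bash
cat >> h.py <<'E'
def stick(c):
    H=hsv(c);I=c["image"]
    m=((H[...,0]>5)&(H[...,0]<24)&(H[...,1]>75)&(H[...,2]>60))
    for s,ce,b in blobs(m,60):
        w=ray(c,ce,.012)[0]
        if s[4]<600 and .35<w[0]<.62 and abs(w[1])<.25 and max(s[2],s[3])>30:
            r=cv2.minAreaRect(np.argwhere(b)[:,::-1].astype(np.float32));p=ray(c,np.array(cv2.boxPoints(r)),.012)
            print("stick",s,w.round(4),"corners",p.round(4).tolist())
E
python3 - <<'E'
from h import *
c=cam("top");s=cam("scene");stick(c)
for r in rings(s):
    if 190<r[3][1]<290 and 150<r[3][0]<400:print(*r)
a=cv2.resize(c["image"][100:240,180:350,::-1],None,fx=2.3,fy=2.3,interpolation=cv2.INTER_CUBIC)
b=cv2.resize(s["image"][170:310,170:340,::-1],None,fx=2.3,fy=2.3,interpolation=cv2.INTER_CUBIC)
cv2.imwrite("pics/st.png",np.hstack([a,b]))
to((401,81,100,181),(401,81,26,181))
E
```

```text
stick [213 178  12  49 330] [0.4445 0.0815] corners [[0.5197, 0.0977], [0.52, 0.067], [0.3857, 0.0654], [0.3854, 0.0961]]
[0.4501 0.0739] 59 63 [289.3 203.6]
[0.6114 0.1074] 28 134 [317.6 247.2]
[0.6184 0.0292] 28 130 [282.5 252.4]
[ 0.6248 -0.0466] 27 126 [247.5 257.5]
[ 0.6307 -0.1266] 28 135 [209.4 262.7]
now [440.5 -30.7 120.4] yaw 139.9 w 0.596 t 22.5 F [ 0.5 -0.8  0.7]
(401, 81, 100, 181) -> [102.2  59.9  20.4] [  0.   -0.  -41.1] rows 6
(401, 81, 26, 181) -> [-0. -0. 74.] [0. 0. 0.] rows 2
```

View pics/st.png

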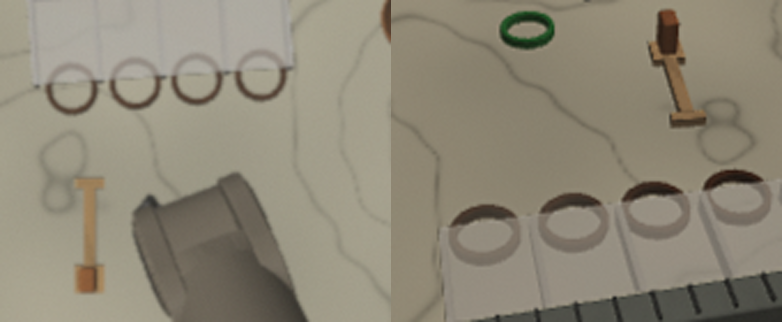

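All four rings sit half in their bays in both views, at about (71–262, 75–90) in the left crop. The stick hasn't moved. Next: grip it.

Call:
step_arm(increments=[[[0.2,102,60,20,0,0,-41],[0.2,102,60,20,0,0,-41],[0.2,102,60,20,0,0,-41],[0.2,102,60,20,0,0,-41],[0.2,102,60,20,0,0,-41],[0.2,102,60,20,0,0,-41],[0.2,102,60,20,0,0,-41],[0.2,102,60,20,0,0,-41],[0.2,102,60,20,0,0,-41],[0.2,102,60,20,0,0,-41]]])

```text
t: 23.33
eef_pos: [0.401, 0.0808, 0.1005]
tool_rot: [0.0, -0.007, 1.0, -0.0]
contact_force: [-0.6, 0.1, -0.4]
gripper_width: 0.598
grasp_force: 0.0
```

Run:
```python
from h import *
to((401,81,100,181),(401,81,26,181))
```

```text
now [401.   80.8 100.5] yaw -179.2 w 0.598 t 23.3 F [-0.6  0.1 -0.4]
(401, 81, 100, 181) -> [-0.   0.2  0.5] [-0.   0.  -0.2] rows 1
(401, 81, 26, 181) -> [-0. -0. 74.] [0. 0. 0.] rows 2
```

Call:
step_arm(increments=[[[0.2,0,0,35,0,0,0],[0.2,0,0,60,0,0,0],[0.2,0,0,74,0,0,0],[0.2,0,0,74,0,0,0],[-0.9,0,0,74,0,0,0],[-0.9,0,0,74,0,0,0],[-0.9,0,0,74,0,0,0],[-0.9,0,0,74,0,0,0],[-0.9,0,0,74,0,0,0],[-0.9,0,0,74,0,0,0]]], force=60)

```text
t: 24.17
eef_pos: [0.4018, 0.0813, 0.0275]
tool_rot: [0.001, -0.008, 1.0, 0.0]
contact_force: [-1.2, 1.9, 8.8]
gripper_width: 0.222
grasp_force: 59.7
```

Run:
```python
from h import *
stick(cam("top"))
# tool pos for stick tip at case x: tool = tip-123 ; start -60 clear of rings
to((401,81,60,181),P(-60-123,-117,60,185),P(-60-123,-117,28,185),P(44-123,-117,28,185))
```

```text
now [401.8  81.3  27.5] yaw -179.1 w 0.225 t 24.2 F [-2.   0.1  8.4]
(401, 81, 60, 181) -> [  0.7  -0.3 -32.5] [ 0.   0.1 -0.1] rows 1
(np.float64(475.9), np.float64(-139.5), 60, 185) -> [ -71.  -221.8   -0. ] [-0.  0. -4.] rows 6
(np.float64(475.9), np.float64(-139.5), 28, 185) -> [ 0. -0. 32.] [0. 0. 0.] rows 1
(np.float64(579.5), np.float64(-130.4), 28, 185) -> [-104.    0.    0.] [0. 0. 0.] rows 3
```

Call:
step_arm(increments=[[[-0.9,0,0,-33,0,0,0],[-0.9,0,0,-33,0,0,0],[-0.9,-70,-222,-33,0,0,-4],[-0.9,-70,-222,-33,0,0,-4],[-0.9,-70,-222,-33,0,0,-4],[-0.9,-70,-222,-33,0,0,-4],[-0.9,-70,-222,-33,0,0,-4],[-0.9,-70,-222,-33,0,0,-4],[-0.9,-70,-222,-33,0,0,-4],[-0.9,-70,-222,-33,0,0,-4]]])

```text
t: 25.05
eef_pos: [0.4744, -0.1417, 0.0594]
tool_rot: [0.0, -0.041, 0.999, -0.0]
contact_force: [0.6, 1.1, -0.2]
gripper_width: 0.225
grasp_force: 59.4
```

Run:
```python
from h import *
print(bot.get_obs()["grasp_force"])
to(P(-60-123,-117,29,185),P(40-123,-117,29,185))
c=cam("top");s=cam("scene")
a=cv2.resize(c["image"][110:230,260:360,::-1],(400,480),interpolation=cv2.INTER_CUBIC)
b=cv2.resize(s["image"][170:290,150:250,::-1],(400,480),interpolation=cv2.INTER_CUBIC)
cv2.imwrite("pics/st2.png",np.hstack([a,b]))
```

```text
59.362581968307495
now [ 474.4 -141.7   59.4] yaw -175.3 w 0.225 t 25.1 F [ 0.6  1.1 -0.2]
(np.float64(475.9), np.float64(-139.5), 29, 185) -> [-1.6  2.1 30.4] [-0.   0.  -0.3] rows 1
(np.float64(575.5), np.float64(-130.8), 29, 185) -> [-100.   -0.   -0.] [0. 0. 0.] rows 3
```

View pics/st2.png

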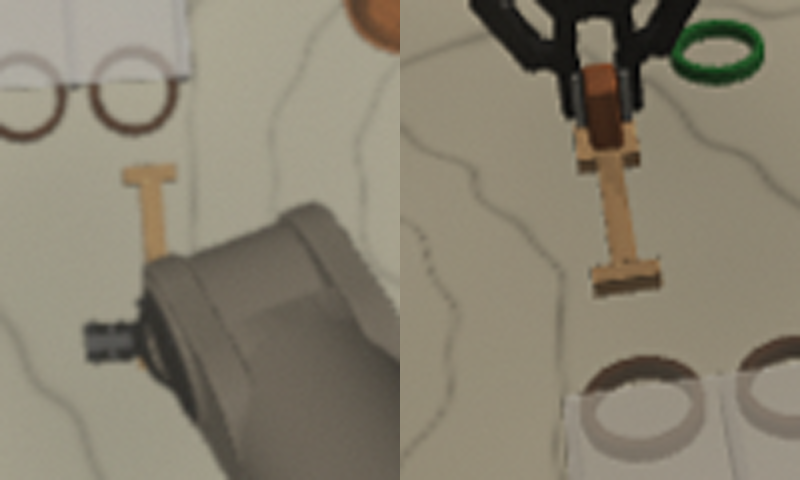

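The stick is held level in line with the outer right ring: tip at (148,175), ring at (133,90). Next: push.

Call:
step_arm(increments=[[[-0.9,-2,2,15,0,0,0],[-0.9,-2,2,29,0,0,0],[-0.9,-2,2,29,0,0,0],[-0.9,-22,2,29,0,0,0],[-0.9,-40,2,29,0,0,0],[-0.9,-58,2,29,0,0,0],[-0.9,-76,2,29,0,0,0],[-0.9,-94,2,29,0,0,0],[-0.9,-98,2,29,0,0,0],[-0.9,-98,2,29,0,0,0]]])

```text
t: 25.98
eef_pos: [0.573, -0.1277, 0.0312]
tool_rot: [0.001, -0.044, 0.999, 0.0]
contact_force: [0.0, 0.6, -1.7]
gripper_width: 0.223
grasp_force: 59.3
```

Call:
step_arm(increments=[[[-0.9,-1,0,0,0,0,0],[-0.9,-2,0,0,0,0,0],[-0.9,-3,0,0,0,0,0],[-0.9,-3,0,0,0,0,0]]])

```text
t: 26.32
eef_pos: [0.5743, -0.1294, 0.0305]
tool_rot: [-0.0, -0.043, 0.999, -0.0]
contact_force: [-0.3, -0.3, -0.6]
gripper_width: 0.226
grasp_force: 59.3
```

```bash
cat >> h.py <<'E'
def tipx(): # nominal case x of stick tip
    o=bot.get_obs();p=np.array(o["eef_pos"][:2])*1000-[648,-7];print("tip case x,y",round(c5*p[0]+s5*p[1]+123,1),round(-s5*p[0]+c5*p[1],1))
def inring(s):
    # bangle under cover: greyish-brown darker; report image crop
    return s["image"]
E
python3 - <<'E'
from h import *
tipx();to(P(44-123,-117,29,185))
s=cam("scene");print(proj(s,[np.array(P(108,-117,0)[:3])/1000,np.array(P(108,-117,12)[:3])/1000]))
cv2.imwrite("pics/p1.png",cv2.resize(s["image"][220:340,170:330,::-1],(800,600),interpolation=cv2.INTER_CUBIC))
E
```

```text
tip case x,y 39.0 -115.5
now [ 574.3 -129.4   30.5] yaw -175.1 w 0.226 t 26.3 F [-0.3 -0.3 -0.6]
(np.float64(579.5), np.float64(-130.4), 29, 185) -> [-5.  -1.5  1.5] [-0.  -0.  -0.1] rows 1
[[217.78819495 319.13961777]
 [217.37868919 314.98042991]]
```

View pics/p1.png

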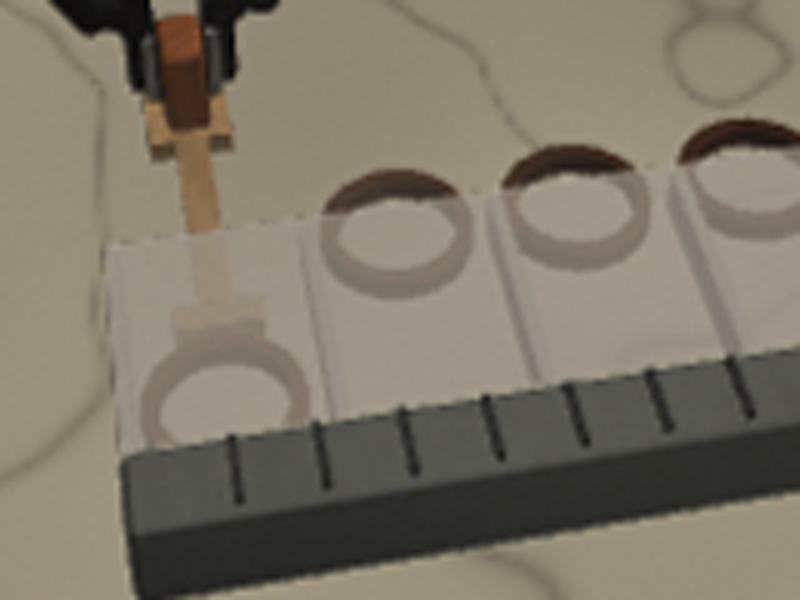

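Ring 4 is nearly at the back, pushed squarely. Next: creep until the wall is felt.

Call:
step_arm(increments=[[[-0.9,-2,-1,1,0,0,0],[-0.9,-3,-1,1,0,0,0],[-0.9,-4,-1,1,0,0,0],[-0.9,-4,-1,1,0,0,0]]])

```text
t: 26.7
eef_pos: [0.5788, -0.13, 0.0293]
tool_rot: [-0.0, -0.043, 0.999, -0.0]
contact_force: [-0.9, -0.4, -1.6]
gripper_width: 0.225
grasp_force: 59.3
```

Call:
step_arm(increments=[[[-0.9,-1,0,0,0,0,0],[-0.9,-2,0,0,0,0,0],[-0.9,-2,0,0,0,0,0],[-0.9,-2,0,0,0,0,0]]])

```text
t: 27.03
eef_pos: [0.5792, -0.1298, 0.0288]
tool_rot: [-0.002, -0.043, 0.999, -0.0]
contact_force: [-4.3, 0.5, -1.0]
gripper_width: 0.222
grasp_force: 59.3
```

Run:
```python
from h import *
tipx();to()
```

```text
tip case x,y 43.8 -116.3
now [ 579.2 -129.8   28.8] yaw -175.1 w 0.222 t 27.0 F [-4.3  0.5 -1. ]
```

Call:
step_arm(increments=[[[-0.9,-1,0,0,0,0,0],[-0.9,-1,0,0,0,0,0],[-0.9,30,0,0,0,0,0],[-0.9,70,0,0,0,0,0],[-0.9,105,0,0,0,0,0],[-0.9,105,0,0,0,0,0],[-0.9,105,78,0,0,0,0],[-0.9,105,78,0,0,0,0],[-0.9,105,78,0,0,0,0],[-0.9,105,78,0,0,0,0]]])

```text
t: 27.87
eef_pos: [0.4711, -0.0581, 0.0302]
tool_rot: [0.001, -0.046, 0.999, 0.001]
contact_force: [-0.3, -0.5, -1.4]
gripper_width: 0.225
grasp_force: 59.4
```

Run:
```python
from h import *
tipx();to(P(40-123,-39,29,185))
s=cam("scene")
for r in rings(s):
    if 190<r[3][1]<340 and 150<r[3][0]<400:print(*r)
```

```text
tip case x,y -57.7 -35.5
now [471.1 -58.1  30.2] yaw -174.8 w 0.225 t 27.9 F [-0.3 -0.5 -1.4]
(np.float64(568.7), np.float64(-53.1), 29, 185) -> [-97.7  -3.9   1.5] [0.1 0.2 0.2] rows 3
[0.6114 0.1074] 28 134 [317.6 247.2]
[0.6183 0.0292] 28 128 [282.5 252.4]
[ 0.6248 -0.0466] 27 126 [247.5 257.5]
```

Call:
step_arm(increments=[[[-0.9,-20,-2,1,0,0,0],[-0.9,-38,-2,1,0,0,0],[-0.9,-56,-2,1,0,0,0],[-0.9,-74,-2,1,0,0,0],[-0.9,-90,-2,1,0,0,0],[-0.9,-98,-2,1,0,0,0],[-0.9,-98,-2,1,0,0,0],[-0.9,-98,-2,1,0,0,0]]])

```text
t: 28.58
eef_pos: [0.5671, -0.0553, 0.0281]
tool_rot: [-0.0, -0.042, 0.999, -0.0]
contact_force: [0.4, -0.5, -1.0]
gripper_width: 0.225
grasp_force: 59.5
```

Call:
step_arm(increments=[[[-0.9,-2,0,0,0,0,0],[-0.9,-3,0,0,0,0,0],[-0.9,-4,0,0,0,0,0],[-0.9,-4,0,0,0,0,0]]])

```text
t: 28.92
eef_pos: [0.5713, -0.0543, 0.0285]
tool_rot: [0.0, -0.043, 0.999, -0.0]
contact_force: [0.5, -0.4, -1.2]
gripper_width: 0.228
grasp_force: 59.5
```

Call:
step_arm(increments=[[[-0.9,-1,0,0,0,0,0],[-0.9,-2,0,0,0,0,0],[-0.9,-2,0,0,0,0,0],[-0.9,-2,0,0,0,0,0]]])

```text
t: 29.25
eef_pos: [0.5731, -0.0541, 0.0284]
tool_rot: [-0.0, -0.043, 0.999, -0.0]
contact_force: [-1.0, 0.1, 0.0]
gripper_width: 0.225
grasp_force: 59.5
```

Run:
```python
from h import *
tipx();to()
```

```text
tip case x,y 44.3 -40.3
now [573.1 -54.1  28.4] yaw -175.1 w 0.225 t 29.2 F [-1.   0.1  0. ]
```

Call:
step_arm(increments=[[[-0.9,-1,0,0,0,0,0],[-0.9,-2,0,0,0,0,0],[-0.9,-2,0,0,0,0,0],[-0.9,-2,0,0,0,0,0]]])

```text
t: 29.58
eef_pos: [0.5734, -0.054, 0.028]
tool_rot: [-0.002, -0.043, 0.999, -0.0]
contact_force: [-6.8, 0.1, 3.2]
gripper_width: 0.221
grasp_force: 60.1
```

Run:
```python
from h import *
tipx();to()
```

```text
tip case x,y 44.6 -40.3
now [573.4 -54.   28. ] yaw -175.1 w 0.221 t 29.6 F [-6.8  0.1  3.2]
```

Home at 44.6 mm. Next: bay +39.

Call:
step_arm(increments=[[[-0.9,30,0,-1,0,0,0],[-0.9,70,0,-1,0,0,0],[-0.9,106,0,-1,0,0,0],[-0.9,106,0,-1,0,0,0],[-0.9,106,78,-1,0,0,0],[-0.9,106,78,-1,0,0,0],[-0.9,106,78,-1,0,0,0],[-0.9,106,78,-1,0,0,0],[-0.9,106,78,-1,0,0,0],[-0.9,106,78,-1,0,0,0]]])

```text
t: 30.42
eef_pos: [0.4634, 0.0137, 0.0294]
tool_rot: [0.0, -0.042, 0.999, -0.0]
contact_force: [0.1, 0.2, -1.6]
gripper_width: 0.224
grasp_force: 59.5
```

Call:
step_arm(increments=[[[-0.9,-20,0,0,0,0,0],[-0.9,-38,0,0,0,0,0],[-0.9,-56,0,0,0,0,0],[-0.9,-74,0,0,0,0,0],[-0.9,-90,0,0,0,0,0],[-0.9,-98,0,0,0,0,0],[-0.9,-98,0,0,0,0,0],[-0.9,-98,0,0,0,0,0]]])

```text
t: 31.08
eef_pos: [0.5602, 0.0224, 0.0291]
tool_rot: [-0.001, -0.042, 0.999, -0.0]
contact_force: [-0.9, 0.1, -0.9]
gripper_width: 0.229
grasp_force: 59.5
```

Call:
step_arm(increments=[[[-0.9,-2,0,0,0,0,0],[-0.9,-3,0,0,0,0,0],[-0.9,-4,0,0,0,0,0],[-0.9,-4,0,0,0,0,0]]])

```text
t: 31.42
eef_pos: [0.5645, 0.0234, 0.0295]
tool_rot: [-0.0, -0.043, 0.999, -0.0]
contact_force: [0.9, -0.2, -1.6]
gripper_width: 0.221
grasp_force: 59.5
```

Call:
step_arm(increments=[[[-0.9,-1,0,0,0,0,0],[-0.9,-2,0,0,0,0,0],[-0.9,-2,0,0,0,0,0],[-0.9,-2,0,0,0,0,0]]])

```text
t: 31.75
eef_pos: [0.5668, 0.0238, 0.0295]
tool_rot: [0.0, -0.043, 0.999, 0.0]
contact_force: [-0.7, 0.1, -1.3]
gripper_width: 0.228
grasp_force: 59.4
```

Run:
```python
from h import *
tipx();to()
```

```text
tip case x,y 44.8 37.7
now [566.8  23.8  29.5] yaw -175.1 w 0.228 t 31.8 F [-0.7  0.1 -1.3]
```

Call:
step_arm(increments=[[[-0.9,-1,0,0,0,0,0],[-0.9,-2,0,0,0,0,0],[-0.9,-2,0,0,0,0,0],[-0.9,-2,0,0,0,0,0]]])

```text
t: 32.08
eef_pos: [0.5688, 0.0239, 0.0294]
tool_rot: [0.0, -0.043, 0.999, 0.0]
contact_force: [-0.2, -0.3, -1.4]
gripper_width: 0.223
grasp_force: 59.4
```

Run:
```python
from h import *
tipx();to()
```

```text
tip case x,y 46.8 37.7
now [568.8  23.9  29.4] yaw -175.1 w 0.223 t 32.1 F [-0.2 -0.3 -1.4]
```

Call:
step_arm(increments=[[[-0.9,-1,0,0,0,0,0],[-0.9,-2,0,0,0,0,0],[-0.9,-2,0,0,0,0,0],[-0.9,-2,0,0,0,0,0]]])

```text
t: 32.42
eef_pos: [0.5691, 0.0239, 0.029]
tool_rot: [-0.001, -0.043, 0.999, -0.0]
contact_force: [-5.9, 0.7, 1.2]
gripper_width: 0.225
grasp_force: 59.6
```

Run:
```python
from h import *
tipx();to()
s=cam("scene")
K=[(x,39,12) for x in (44,76-32,108)]
print(proj(s,[np.array(P(*k)[:3])/1000 for k in K]).round(1))
# brightness profile along bay centre through crosspiece and ring for bays -117,-39,39
I=cv2.cvtColor(s["image"],cv2.COLOR_RGB2LAB).astype(int)
for yb in(-39,39):
    X=list(range(20,100,2));u=proj(s,[np.array(P(x,yb,12)[:3])/1000 for x in X])
    print(yb,[(x,int(I[int(round(v)),int(round(w)),0])) for x,(w,v) in zip(X,u)])
```

```text
tip case x,y 47.1 37.7
now [569.1  23.9  29. ] yaw -175.1 w 0.225 t 32.4 F [-5.9  0.7  1.2]
[[291.5 275.7]
 [291.5 275.7]
 [300.6 300.9]]
-39 [(20, 158), (22, 158), (24, 158), (26, 158), (28, 158), (30, 158), (32, 160), (34, 158), (36, 159), (38, 160), (40, 161), (42, 156), (44, 139), (46, 139), (48, 128), (50, 125), (52, 123), (54, 123), (56, 123), (58, 129), (60, 148), (62, 160), (64, 159), (66, 159), (68, 159), (70, 158), (72, 160), (74, 159), (76, 159), (78, 159), (80, 159), (82, 158), (84, 159), (86, 159), (88, 163), (90, 148), (92, 80), (94, 89), (96, 91), (98, 92)]
39 [(20, 151), (22, 150), (24, 150), (26, 150), (28, 151), (30, 148), (32, 148), (34, 144), (36, 149), (38, 150), (40, 149), (42, 150), (44, 145), (46, 141), (48, 127), (50, 128), (52, 124), (54, 124), (56, 124), (58, 121), (60, 146), (62, 146), (64, 162), (66, 159), (68, 158), (70, 157), (72, 157), (74, 156), (76, 154), (78, 151), (80, 151), (82, 153), (84, 154), (86, 155), (88, 148), (90, 148), (92, 105), (94, 82), (96, 52), (98, 73)]
```

Ring 2 is home: the wall is felt and its rear edge is level with its neighbour's. Next: bay +117.

Call:
step_arm(increments=[[[-0.9,30,0,-1,0,0,0],[-0.9,70,0,-1,0,0,0],[-0.9,106,0,-1,0,0,0],[-0.9,106,0,-1,0,0,0],[-0.9,106,79,-1,0,0,0],[-0.9,106,79,-1,0,0,0],[-0.9,106,79,-1,0,0,0],[-0.9,106,79,-1,0,0,0],[-0.9,106,79,-1,0,0,0],[-0.9,106,79,-1,0,0,0]]])

```text
t: 33.3
eef_pos: [0.4587, 0.0927, 0.0304]
tool_rot: [0.0, -0.042, 0.999, -0.0]
contact_force: [-0.2, 0.3, -1.5]
gripper_width: 0.22
grasp_force: 59.6
```

Call:
step_arm(increments=[[[-0.9,-20,0,0,0,0,0],[-0.9,-38,0,0,0,0,0],[-0.9,-56,0,0,0,0,0],[-0.9,-74,0,0,0,0,0],[-0.9,-90,0,0,0,0,0],[-0.9,-100,0,0,0,0,0],[-0.9,-100,0,0,0,0,0],[-0.9,-100,0,0,0,0,0]]])

```text
t: 33.97
eef_pos: [0.5576, 0.1014, 0.0301]
tool_rot: [-0.0, -0.042, 0.999, -0.0]
contact_force: [-0.6, 0.0, -1.1]
gripper_width: 0.217
grasp_force: 59.6
```

Call:
step_arm(increments=[[[-0.9,-2,0,0,0,0,0],[-0.9,-3,0,0,0,0,0],[-0.9,-4,0,0,0,0,0],[-0.9,-4,0,0,0,0,0]]])

```text
t: 34.3
eef_pos: [0.5617, 0.1025, 0.0305]
tool_rot: [-0.0, -0.043, 0.999, -0.0]
contact_force: [-0.6, 0.4, -1.1]
gripper_width: 0.222
grasp_force: 59.5
```

Call:
step_arm(increments=[[[-0.9,-1,0,0,0,0,0],[-0.9,-2,0,0,0,0,0],[-0.9,-2,0,0,0,0,0],[-0.9,-2,0,0,0,0,0]]])

```text
t: 34.63
eef_pos: [0.5626, 0.1027, 0.0301]
tool_rot: [-0.001, -0.043, 0.999, -0.0]
contact_force: [-4.8, -0.7, 0.2]
gripper_width: 0.222
grasp_force: 59.7
```

Run:
```python
from h import *
tipx();to()
```

```text
tip case x,y 47.5 116.7
now [562.6 102.7  30.1] yaw -175.0 w 0.222 t 34.6 F [-4.8 -0.7  0.2]
```

Call:
step_arm(increments=[[[-0.9,-1,0,0,0,0,0],[-0.9,-1,0,0,0,0,0],[-0.9,30,0,-1,0,0,0],[-0.9,70,0,-1,0,0,0],[-0.9,106,0,-1,0,0,0],[-0.9,106,0,-1,0,0,0],[-0.9,106,0,-30,0,0,0],[-0.9,106,0,-70,0,0,0],[-0.9,106,0,-70,0,0,0],[-0.9,106,0,-70,0,0,0]]])

```text
t: 35.47
eef_pos: [0.4608, 0.0941, 0.1026]
tool_rot: [0.003, -0.043, 0.999, 0.0]
contact_force: [-0.1, -0.4, -1.3]
gripper_width: 0.223
grasp_force: 59.7
```

Run:
```python
from h import *
to((410,320,100,176.8),(410,320,36,176.8))
s=cam("scene");I=cv2.cvtColor(s["image"],cv2.COLOR_RGB2LAB).astype(float)[...,0]
for yb in(-117,-39,39,117):
    X=np.arange(34,72,1.);u=proj(s,[np.array(P(x,yb,12)[:3])/1000 for x in X]).astype(np.float32)
    g=cv2.remap(I.astype(np.float32),u[:,0],u[:,1],cv2.INTER_LINEAR).ravel()
    d=g<140;print(yb,"dark x from",X[d].min(),"to",X[d].max())
c=cam("top");I=cv2.cvtColor(c["image"],cv2.COLOR_RGB2LAB).astype(np.float32)[...,0]
for yb in(-117,-39,39,117):
    X=np.arange(30,115,1.);u=proj(c,[np.array(P(x,yb,12)[:3])/1000 for x in X]).astype(np.float32)
    g=cv2.remap(I,u[:,0],u[:,1],cv2.INTER_LINEAR).ravel().astype(int);print(yb,g[::2].tolist())
```

```text
now [460.8  94.1 102.6] yaw -175.1 w 0.223 t 35.5 F [-0.1 -0.4 -1.3]
(410, 320, 100, 176.8) -> [ 31.4 229.4   2.5] [0.  0.3 8.1] rows 6
(410, 320, 36, 176.8) -> [ 0. -0. 64.] [0. 0. 0.] rows 2
-117 dark x from 43.0 to 58.0
-39 dark x from 44.0 to 59.0
39 dark x from 46.0 to 61.0
117 dark x from 46.0 to 61.0
-117 [181, 181, 181, 178, 173, 164, 156, 154, 156, 164, 172, 177, 180, 180, 180, 180, 180, 180, 180, 180, 180, 180, 180, 180, 180, 181, 181, 180, 180, 180, 179, 177, 171, 160, 153, 149, 150, 152, 155, 160, 166, 168, 165]
-39 [181, 181, 180, 179, 175, 169, 159, 154, 154, 160, 169, 175, 179, 179, 180, 180, 180, 180, 181, 181, 180, 180, 181, 181, 180, 180, 180, 180, 179, 179, 179, 178, 175, 163, 155, 151, 151, 153, 156, 161, 167, 169, 164]
39 [181, 181, 181, 181, 180, 177, 166, 158, 154, 154, 164, 172, 179, 180, 180, 179, 179, 177, 176, 176, 176, 175, 176, 176, 176, 176, 175, 175, 175, 176, 174, 174, 173, 166, 159, 153, 150, 151, 154, 158, 166, 170, 165]
117 [181, 181, 181, 181, 180, 176, 165, 158, 155, 156, 162, 169, 175, 179, 180, 180, 181, 181, 180, 180, 180, 180, 180, 180, 180, 180, 180, 180, 180, 180, 180, 179, 179, 175, 164, 155, 151, 151, 153, 156, 165, 169, 165]
```

```bash
cat >> h.py <<'E'
def homes():
    for n in("top","scene"):
        c=cam(n);I=cv2.cvtColor(c["image"],cv2.COLOR_RGB2LAB).astype(np.float32)[...,0]
        for yb in(-117,-39,39,117):
            X=np.arange(30,170,.5);G=0
            for dy in(-3,-1.5,0,1.5,3):
                u=proj(c,[np.array(P(x,yb+dy,12)[:3])/1000 for x in X]).astype(np.float32);G=G+cv2.remap(I,u[:,0],u[:,1],cv2.INTER_LINEAR).ravel()/5
            def tr(a,b):
                m=(X>=a)&(X<=b);w=np.clip(G[m].max()-6-G[m],0,None);return round(float((X[m]*w).sum()/w.sum()),1)
            dg=np.gradient(G);a=X>85
            # strongest falling edge (bar begins) beyond x=85
            i=np.argmin(np.where(a,dg,9));j=np.argmax(np.where(a,dg,-9))
            print(n,yb,"near wall trough",tr(32,72),"far" ,tr(80,109) if n=="top" else "-","bar fall",X[i],"rise",X[j])
E
python3 - <<'E'
from h import *
homes()
E
```

```text
top -117 near wall trough 44.2 far 101.7 bar fall 116.0 rise 155.0
top -39 near wall trough 45.0 far 102.1 bar fall 115.0 rise 155.5
top 39 near wall trough 46.6 far 102.7 bar fall 115.0 rise 157.5
top 117 near wall trough 46.7 far 103.5 bar fall 114.5 rise 157.0
scene -117 near wall trough 51.1 far - bar fall 89.0 rise 153.5
scene -39 near wall trough 52.0 far - bar fall 91.0 rise 154.0
scene 39 near wall trough 53.6 far - bar fall 91.0 rise 154.5
scene 117 near wall trough 54.1 far - bar fall 91.5 rise 155.5
```

The bar's edges show the same slope across the bays as the rings (a 0.5° yaw error of mine), so all four rings are equally home. Next: take the stick to the tray.

Call:
step_arm(increments=[[[-0.9,31,229,2,0,0,8],[-0.9,31,229,2,0,0,8],[-0.9,31,229,2,0,0,8],[-0.9,31,229,2,0,0,8],[-0.9,31,229,2,0,0,8],[-0.9,31,229,2,0,0,8],[-0.9,31,229,2,0,0,8],[-0.9,31,229,2,0,0,8],[-0.9,31,229,2,0,0,8]]])

```text
t: 36.42
eef_pos: [0.4074, 0.3179, 0.0972]
tool_rot: [-0.001, 0.027, 1.0, -0.001]
contact_force: [-0.5, -0.1, -1.3]
gripper_width: 0.222
grasp_force: 59.5
```

Run:
```python
from h import *
to((411,320,35,176.8))
c=cam("top");H=hsv(c);I=c["image"].astype(int)
m=(I.max(2)-I.min(2)<25)&(I.sum(2)<330)
for s,ce,b in blobs(m,60):
    w=ray(c,ce,.012)[0]
    if abs(w[0]-.46)<.15 and abs(w[1]-.36)<.09:
        p=(ray(c,np.argwhere(b)[:,::-1],.012)-[.4643,.357])@np.array([[.9984,.0558],[-.0558,.9984]]);print("grey in tray frame",s[4],p.min(0).round(3),p.max(0).round(3))
```

```text
now [407.4 317.9  97.2] yaw 176.9 w 0.222 t 36.4 F [-0.5 -0.1 -1.3]
(411, 320, 35, 176.8) -> [-3.6  2.4 62.2] [-0.1 -0.1  0.1] rows 2
```

Call:
step_arm(increments=[[[-0.9,-3,2,30,0,0,0],[-0.9,-3,2,50,0,0,0],[-0.9,-3,2,60,0,0,0],[-0.9,-3,2,64,0,0,0],[-0.9,-3,2,64,0,0,0],[-0.9,-3,2,64,0,0,0]]])

```text
t: 36.97
eef_pos: [0.4113, 0.3209, 0.0351]
tool_rot: [0.0, 0.027, 1.0, 0.0]
contact_force: [0.3, -0.3, -1.1]
gripper_width: 0.22
grasp_force: 59.5
```

Call:
step_arm(increments=[[[-0.5,0,0,0,0,0,0],[-0.3,0,0,0,0,0,0],[0,0,0,0,0,0,0],[0,0,0,0,0,0,0],[0,0,0,-30,0,0,0],[0,0,0,-70,0,0,0],[0,0,0,-110,0,0,0],[0,0,0,-110,0,0,0]]])

```text
t: 37.63
eef_pos: [0.4132, 0.3248, 0.1514]
tool_rot: [0.004, 0.026, 1.0, 0.004]
contact_force: [0.9, 1.1, 0.0]
gripper_width: 0.5
grasp_force: 0.0
```

Run:
```python
from h import *
to((420,-100,150,140),(400,-300,150,140))
```

```text
now [413.2 324.8 151.4] yaw 177.0 w 0.5 t 37.6 F [0.9 1.1 0. ]
(420, -100, 150, 140) -> [ -29.2 -423.9   -1.4] [ 0.6  0.3 37. ] rows 11
(400, -300, 150, 140) -> [-113.2 -166.1   -0. ] [0. 0. 0.] rows 5
```

Call:
step_arm(increments=[[[-1,-40,-385,0,0,0,14],[-1,-40,-385,0,0,0,14],[-1,-40,-385,0,0,0,14],[-1,-40,-385,0,0,0,14],[-1,-40,-385,0,0,0,14],[-1,-40,-385,0,0,0,14],[-1,-40,-385,0,0,0,14],[-1,-40,-385,0,0,0,14],[-1,-40,-385,0,0,0,14],[-1,-40,-385,0,0,0,14]]])

```text
t: 38.47
eef_pos: [0.4296, -0.0722, 0.1444]
tool_rot: [-0.0, 0.152, 0.988, -0.001]
contact_force: [0.6, 0.5, -0.2]
gripper_width: -0.001
grasp_force: 0.0
```

Run:
```python
from h import *
to((388,-345,150,163),(388,-345,62,163),(455,-365,62,163))
s=cam("scene");print(ray(s,(105.8,189.2),.0747))
c=cam("top")
I=c["image"].astype(int)
for n,c in(("top",c),("scene",s)):
    I=c["image"].astype(int)
    for b,ce,_ in blobs(I.sum(2)<170,30):
        w=ray(c,ce,.0747)[0]
        if abs(w[0]-.45)<.08 and abs(w[1]+.36)<.06:print(n,b,ce.round(1),w.round(4))
```

```text
now [429.6 -72.2 144.4] yaw 162.5 w -0.001 t 38.5 F [ 0.6  0.5 -0.2]
(388, -345, 150, 163) -> [ -42.3 -272.7   -4.9] [-0.2  0.  -0.5] rows 7
(388, -345, 62, 163) -> [-0. -0. 88.] [0. 0. 0.] rows 3
(455, -365, 62, 163) -> [-69.9   0.5   0. ] [0. 0. 0.] rows 2
[[ 0.43055348 -0.35878094]]
top [379 207   8   8  52] [382.4 210.6] [ 0.4333 -0.3598]
scene [101 185  11  10  93] [105.9 189.4] [ 0.4314 -0.3584]
scene [ 97 211  16   7  33] [105.4 214.5] [ 0.5271 -0.3414]
```

Call:
step_arm(increments=[[[-1,-42,-273,-5,0,0,0],[-1,-42,-273,-5,0,0,0],[-1,-42,-273,-5,0,0,0],[-1,-42,-273,-5,0,0,0],[-1,-42,-273,-5,0,0,0],[-1,-42,-273,-5,0,0,0],[-1,-42,-273,-5,0,0,0],[-1,-42,-273,-5,0,0,0],[-1,-42,-273,-5,0,0,0]]])

```text
t: 39.32
eef_pos: [0.3906, -0.3389, 0.1494]
tool_rot: [0.0, 0.149, 0.989, 0.0]
contact_force: [0.5, 1.1, -0.6]
gripper_width: 0.003
grasp_force: 0.0
```

Call:
step_arm(increments=[[[-1,0,0,40,0,0,0],[-1,0,0,75,0,0,0],[-1,0,0,88,0,0,0],[-1,0,0,88,0,0,0],[-1,0,0,88,0,0,0]]])

```text
t: 39.73
eef_pos: [0.3911, -0.3373, 0.0619]
tool_rot: [-0.0, 0.147, 0.989, 0.001]
contact_force: [-0.2, 0.6, 1.0]
gripper_width: 0.001
grasp_force: 0.0
```

Run:
```python
from h import *
to((465,-368,62,163));homes()
c=cam("top");s=cam("scene")
a=c["image"][70:260,80:330,::-1];b=s["image"][150:340,170:480,::-1]
cv2.imwrite("pics/chk.png",np.vstack([cv2.resize(a,(395,300),interpolation=cv2.INTER_CUBIC),cv2.resize(b,(395,242),interpolation=cv2.INTER_CUBIC)]))
big=np.zeros((600,790,3),np.uint8)
big[:,:]=cv2.resize(a,(790,600),interpolation=cv2.INTER_CUBIC)
d=cv2.resize(s["image"][140:250,340:480,::-1],(330,259),interpolation=cv2.INTER_CUBIC);big[341:,460:]=d
cv2.imwrite("pics/chk.png",big)
```

```text
now [ 391.1 -337.3   61.9] yaw 163.1 w 0.001 t 39.7 F [-0.2  0.6  1. ]
(465, -368, 62, 163) -> [-79.6  -7.9  -0.1] [ 0.1 -0.   0.1] rows 2
top -117 near wall trough 44.1 far 101.8 bar fall 116.0 rise 155.0
top -39 near wall trough 44.9 far 102.2 bar fall 115.0 rise 155.5
top 39 near wall trough 46.8 far 102.8 bar fall 115.0 rise 157.5
top 117 near wall trough 46.7 far 103.5 bar fall 114.5 rise 157.0
scene -117 near wall trough 51.1 far - bar fall 89.0 rise 153.5
scene -39 near wall trough 52.0 far - bar fall 91.0 rise 154.0
scene 39 near wall trough 53.6 far - bar fall 91.0 rise 154.5
scene 117 near wall trough 54.1 far - bar fall 91.5 rise 155.5
```

View pics/chk.png

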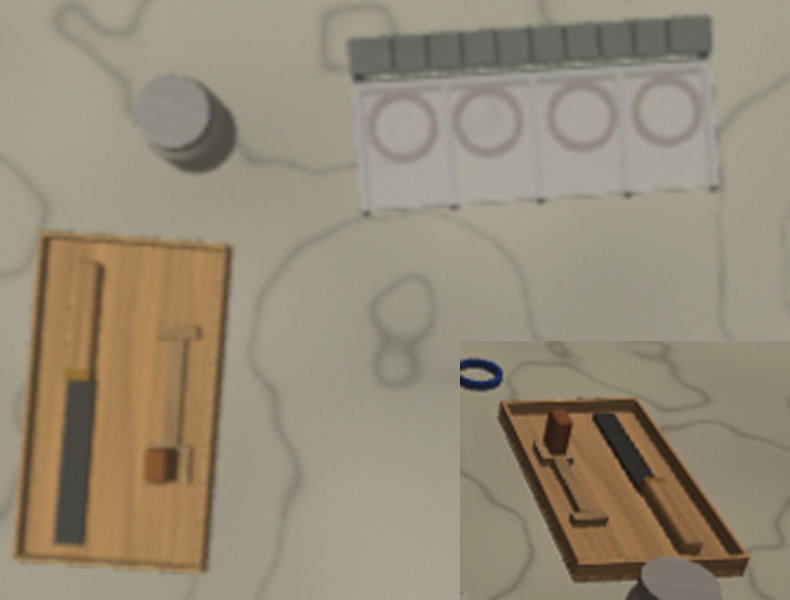

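All four rings are home in their bays. The rasp at (75,400) and the stick at (175,400, grip upright) lie side by side in the tray. Next: throw the switch.

Call:
step_arm(increments=[[[-1,-5,-7,0,0,0,0],[-1,-20,-8,0,0,0,0],[-1,-32,-8,0,0,0,0],[-1,-44,-8,0,0,0,0],[-1,-54,-8,0,0,0,0],[-1,-64,-8,0,0,0,0],[-1,-72,-8,0,0,0,0],[-1,-76,-8,0,0,0,0],[-1,-76,-8,0,0,0,0]]])

```text
t: 40.68
eef_pos: [0.4616, -0.3691, 0.0615]
tool_rot: [0.001, 0.148, 0.989, 0.0]
contact_force: [0.0, 0.3, 0.6]
gripper_width: 0.001
grasp_force: 0.0
```

```bash
cat >> h.py <<'E'
def ball():
    for n in("top","scene"):
        c=cam(n);I=c["image"].astype(int)
        for b,ce,_ in blobs(I.sum(2)<170,30):
            w=ray(c,ce,.0747)[0]
            if abs(w[0]-.45)<.08 and abs(w[1]+.36)<.06:
                v=(w-[.460,-.3665])@[.956,-.292];print(n,b,w.round(4),"along",round(v*1000,1))
E
python3 - <<'E'
from h import *
to();ball()
E
```

```text
now [ 461.6 -369.1   61.5] yaw 162.9 w 0.001 t 40.7 F [0.  0.3 0.6]
top [374 185  32  30 359] [ 0.4662 -0.386 ] along 11.6
```

Push a few mm more until the stop is felt.

Call:
step_arm(increments=[[[-1,-2,0,0,0,0,0],[-1,-4,0,0,0,0,0],[-1,-4,0,0,0,0,0]]])

```text
t: 41.03
eef_pos: [0.4638, -0.37, 0.0613]
tool_rot: [-0.001, 0.148, 0.989, 0.0]
contact_force: [-1.1, 0.6, -0.4]
gripper_width: -0.001
grasp_force: 0.5
```

Call:
step_arm(increments=[[[-1,-2,0,0,0,0,0],[-1,-3,0,0,0,0,0],[-1,-3,0,0,0,0,0]]])

```text
t: 41.28
eef_pos: [0.4642, -0.3701, 0.061]
tool_rot: [-0.003, 0.149, 0.989, 0.0]
contact_force: [-8.9, 4.0, 6.2]
gripper_width: 0.004
grasp_force: 4.8
```

The stop is felt at 9 N. Next: back off and lift clear.

Call:
step_arm(increments=[[[-1,10,0,0,0,0,0],[-1,45,0,0,0,0,0],[-1,80,0,0,0,0,0],[-1,80,0,-40,0,0,0],[-1,80,0,-80,0,0,0],[-1,80,40,-120,0,0,0],[-1,80,40,-120,0,0,0],[-1,80,40,-120,0,0,0]]])

```text
t: 41.95
eef_pos: [0.4055, -0.3074, 0.1848]
tool_rot: [0.003, 0.146, 0.989, -0.002]
contact_force: [0.0, -0.0, 0.4]
gripper_width: 0.001
grasp_force: 0.0
```

Run:
```python
from h import *
to();ball();homes()
c=cam("top")
for x in rings(c):
    if x[1] in(29,30,31,32):print(*x)
```

```text
now [ 405.5 -307.4  184.8] yaw 163.2 w 0.001 t 42.0 F [ 0.  -0.   0.4]
top [385 187   8   8  52] [ 0.4872 -0.3758] along 28.7
top [371 204  53  40 973] [ 0.4018 -0.4137] along -41.9
scene [ 88 199  12  11 107] [ 0.4864 -0.3746] along 27.6
top -117 near wall trough 44.3 far 101.8 bar fall 116.0 rise 155.0
top -39 near wall trough 45.0 far 102.1 bar fall 115.0 rise 155.5
top 39 near wall trough 46.7 far 102.9 bar fall 115.0 rise 157.5
top 117 near wall trough 46.7 far 103.4 bar fall 114.5 rise 157.0
scene -117 near wall trough 51.1 far - bar fall 89.0 rise 153.5
scene -39 near wall trough 52.0 far - bar fall 91.0 rise 154.0
scene 39 near wall trough 53.6 far - bar fall 91.0 rise 154.5
scene 117 near wall trough 54.1 far - bar fall 91.5 rise 155.5
[ 0.3358 -0.0732] 30 80 [273.3 244.2]
```

The ball is at +28 mm, where fully on puts it at 28.8. The rings are still home and nothing is touching. Handing in.

```bash
python3 -c "
from station import bot
print(bot.hand_in())"
```

```text
the job is handed in; nothing more can be done
None
```

I've handed the job in: the rasp and the upright push stick lie side by side in the tray, all four bangles are home in their bays, and the lamp switch was thrown on last; the hand-in gave no verdict.

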